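Kit a stripped camera on its marked pads

TASK

Get the stripped camera ready for reassembly: set each of its four loose parts gently on the white pad that carries its coloured silhouette (lens barrel on the large blue disc, adjusting dial on the small red disc, battery on the orange rectangle, shutter unit on the green square). Each part ends released and upright, the same side up as it started, centred on its silhouette, with the battery and the shutter unit lined up with theirs. Do not push aside or knock over the amber bottle or the dish of screws.

Things in the scene. Friction and masses are not known exactly. Their poses are not given: they have to be found in the camera images.
- lens: Black lens barrel, a plain upright cylinder 54 mm in diameter and 42 mm high, with a blue band round it and a blue rim about the glass on top; about 140 g. Origin: centre of its underside; z up along its axis.
- battery: Camera battery lying flat, a block 56 mm long (its x), 36 mm wide (its y) and 20 mm high, orange label, black ends, three brass contacts on top at its +x end; about 70 g. Origin: centre of its underside; z up.
- dial: Silver adjusting dial with a red top, an upright cylinder 32 mm in diameter and 18 mm high; about 30 g. Origin: centre of its underside; z up along its axis.
- shutter: Green shutter unit lying flat, a block 42 mm (x) by 42 mm (y) and 18 mm high with a round dark ring on top; about 50 g. Origin: centre of its underside; z up.
- pad_lens: Fixed square white pad 80 x 80 x 4 mm lying on the bench, with a blue disc 60 mm in diameter printed at its centre. Origin: centre of its underside, so its upper face is 4 mm above the origin; z up. The lens barrel stands here, at any turn.
- pad_battery: Fixed square white pad 80 x 80 x 4 mm lying on the bench, with an orange rectangle 62 mm along its x and 42 mm along its y printed at its centre. Origin: centre of its underside, so its upper face is 4 mm above the origin; z up. The battery lies here with its long side along the pad's x, either way round.
- pad_dial: Fixed square white pad 80 x 80 x 4 mm lying on the bench, with a red disc 38 mm in diameter printed at its centre. Origin: centre of its underside, so its upper face is 4 mm above the origin; z up. The dial stands here, at any turn.
- pad_shutter: Fixed square white pad 80 x 80 x 4 mm lying on the bench, with a green square 48 x 48 mm printed at its centre, its sides along the pad's x and y. Origin: centre of its underside, so its upper face is 4 mm above the origin; z up. The shutter unit lies here with its sides along those of the square, any of the four ways round.
- bottle: Loose amber glass bottle with a white cap, standing upright, 34 mm in diameter and 70 mm high in all; to be left alone. Origin: centre of its underside.
- screw_dish: Loose round steel dish of small screws, 60 mm across the rim and 16 mm high; to be left alone. Origin: centre of its underside.
Things that resemble listed ones, but are neither listed nor needed, are in the scene too. Leave any pink or purple look-alike of the battery alone.

How it is judged:
By the outcome, as a careful person would: the job done as asked, in the order asked, and still so for the second after the job is handed in, with the robot touching nothing.
It also fails if it takes over 104 s, if anything falls off the work surface, if the arm or the gripper's body presses on something with over 40 N, if the wrist force passes 120 N, or if a joint passes its speed limit or range.

ROBOT

A 7-joint arm with a two-finger parallel gripper is mounted at the origin on the work surface. World frame = base frame: x ahead of the robot, y to its left, z up, the work surface at z = 0. Lengths are in m, angles in rad, forces in N, time in s.
With the tool pointing down it reaches from about 0.425 to 0.875 m from the base axis. Payload 4.7 kg.
Tool frame: the origin (TCP) lies midway between the tips of the shut fingers; the grasp point (between the pads) lies 19 mm behind it; z points along the fingers, y is the direction in which the jaws open and shut (so a half turn about z gives the same grasp; the last joint's range is limited). The gripper opens to 87 mm and grips with 3 to 60 N. Pads are 19 mm wide; open, the fingers measure 117 mm over their backs; the gripper's body (75 mm by 190 mm) begins 51 mm behind the grasp point.
Start: joints at [1.335, 0.321, -0.07, 1.45, 0.023, 1.371, -0.057], TCP at [0.161, -0.63, 0.187] pointing down, gripper open.
Joint ranges: [-2.86, 2.86], [-0.3, 2.09], [-1.38, 1.24], [0.06, 2.45], [-1.56, 4.7], [0.09, 2.05], [-2.69, 2.69]. Speed limits (rad/s): [2.57, 2.57, 3.14, 3.14, 3.14, 3.14, 3.14].

INTERFACE

Orientations are given as a rotation vector (axis times angle).
In Python, from bench import ctrl, optics gives the robot as it stands. The module is installed in compiled form; this text tells all that it offers.
- The arm moves only by the tool step_arm, never from a script. Its argument "deltas" is a list of rows, each a list of 7 numbers: the turn, a rotation vector about the tool's x, y, z in degrees, then the shift along the tool's x, y, z in mm, then the finger opening in mm, from 0 to 87. A call has exactly 8 rows; each row is the pose to reach, as a shift and turn from the pose commanded when the call began, along the tool's axes at that moment; what a row does not reach only later rows make up. A row lasts 1/8 s, in which the tool goes at most 62.5 mm and 10.7 degrees, less where a joint would pass 70% of its speed; a pose out of reach is approached as far as the arm can. A call with a gripper value outside its range is refused whole. The fingers move at their own pace and stop on an object; "newtons" is the grip in N (left out, the last holds). Time passes only in rows, so rows that repeat a pose let the fingers close, or fill a call up. It gives the time, the measured TCP pose, the force and the opening at its end, in the units of the state.
- ctrl.get_state(): the state, without advancing time (a new reading comes with each control period).
- optics.get_image(name): name is "scene" or "top" or "wrist"; returns the picture (384x512x3 uint8, red, green, blue); there is no depth.
- optics.get_calibration(name): a dict with "K" (3x3 intrinsics, pixels), "R" (3x3) and "t" (3): a world point X has camera coordinates R X + t. Camera axes: x right, y down, z forward; pixel columns grow to the right and rows downward; lengths in m; the calibration is good to about 2 mm. A picture is of the moment at which its call begins: read the wrist's pose just before it. get_calibration takes no time and is no camera call; for the wrist camera it gives the pose at the moment of the call.
- ctrl.close_job(): hands the job in, once; it reports no verdict.
The state is a dict: "time": time; "joint_positions": joint angles; "qd": joint speeds; "joint_torque": joint torques, N m; "position": TCP position; "tool_rot": TCP orientation; "ft_force": force on the tool from outside, world axes, zero at the start; "torque": the same for the moment, N m; "grip_width": opening from 0.0 (shut) to 1.0 (fully open).
Only numpy, scipy, OpenCV 4.12 (cv2) and the standard library are available. Lean on these libraries where they do the work, as an engineer would, in place of code of your own. Each camera call takes 0.05 s, during which the arm holds its last target.

## Working session

There is one attempt and no reset: what is moved stays moved. The work goes in short steps, Python scripts to look and compute and a tool call to move; the robot and the scene stay as the last step left them, time stands still between calls to the robot, and variables do not carry over. Pictures are saved under pics/ and viewed, and the job is handed in when it is done.

Besides the shell and the picture viewer there is one more tool, called after ">>>" by a JSON object that holds its "fn" and its "kwargs". step_arm: Moves the arm, as the interface text tells. Its arguments: {"type":"object","properties":{"deltas":{"type":"array"},"newtons":{"type":"number"}},"required":["deltas"]}

```bash
mkdir -p pics; python3 - <<'E'
from bench import ctrl, optics
import cv2
print(ctrl.get_state())
for n in ["scene","top"]:
    im=optics.get_image(n); cv2.imwrite(f"pics/{n}0.png",im[:,:,::-1]); c=optics.get_calibration(n); print(n,c)
E
```

```text
{'time': 0.0, 'joint_positions': array([ 1.33509391,  0.32181426, -0.07007348,  1.45170192,  0.02262136,
        1.37077362, -0.05688151]), 'qd': array([ 1.39960179e-03, -5.62557501e-05, -2.05274073e-03, -1.52184568e-03,
       -1.26616179e-04,  3.38735181e-04,  9.26366868e-04]), 'joint_torque': array([ 2.26586608e-04, -4.91291535e+01, -4.03669160e-01, -3.12528241e+01,
       -6.36410387e-02,  4.36869403e-02,  1.86337852e-04]), 'position': array([ 0.1604662 , -0.62923485,  0.18555365]), 'tool_rot': array([-3.11524941e+00, -3.91202904e-01,  5.64696932e-04]), 'ft_force': array([ 0.12205014,  0.15963505, -0.04765381]), 'torque': array([-0.01250408, -0.02871437, -0.00753224]), 'grip_width': 0.9961910331912298}
scene {'K': array([[364.43439242,   0.        , 256.82065389],
       [  0.        , 364.43439242, 193.36441523],
       [  0.        ,   0.        ,   1.        ]]), 'R': array([[ 2.83227136e-01,  9.59052679e-01,  5.90511450e-04],
       [ 5.54198437e-01, -1.63163132e-01, -8.16236415e-01],
       [-7.82717370e-01,  2.31507562e-01, -5.77717722e-01]]), 't': array([-0.14599944, -0.25959295,  1.30544288])}
top {'K': array([[448.91499864,   0.        , 252.70056393],
       [  0.        , 448.91499864, 198.420683  ],
       [  0.        ,   0.        ,   1.        ]]), 'R': array([[-0.02390604, -0.99958772, -0.01590241],
       [-0.98567696,  0.02622368, -0.16659309],
       [ 0.16694142,  0.01169206, -0.98589749]]), 't': array([0.03308927, 0.5104414 , 1.26917337])}
```

View pics/top0.png

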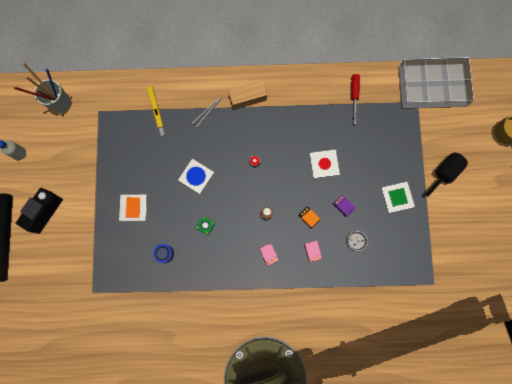

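View pics/scene0.png

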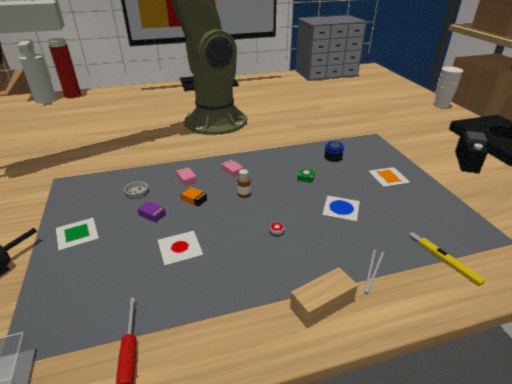

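```bash
cat > h.py <<'E'
import numpy as np, cv2
from scipy.spatial.transform import Rotation as Rn
def ray(c,u,v,z):
    K,R,t=c["K"],c["R"],c["t"]
    d=R.T@np.linalg.solve(K,[u,v,1.]); o=-R.T@t
    return o+d*(z-o[2])/d[2]
def proj(c,X):
    p=c["K"]@(c["R"]@np.asarray(X,float)+c["t"]); return p[:2]/p[2]
def blobs(im,lo,hi,amin=15):
    h=cv2.cvtColor(im,cv2.COLOR_RGB2HSV); m=cv2.inRange(h,np.array(lo),np.array(hi))
    n,l,s,ce=cv2.connectedComponentsWithStats(m)
    return [(ce[i],s[i],(l==i)) for i in range(1,n) if s[i][4]>=amin]
def rect(c,mask,z):
    """min-area rect of mask in world plane z"""
    cs,_=cv2.findContours(mask.astype(np.uint8),cv2.RETR_EXTERNAL,cv2.CHAIN_APPROX_NONE)
    p=max(cs,key=len)[:,0,:]
    w=np.array([ray(c,*q,z)[:2] for q in p],np.float32)*1000
    return cv2.minAreaRect(w)
E
python3 - <<'E'
from h import *
from bench import optics
im=cv2.imread("pics/top0.png")[:,:,::-1].copy(); c=optics.get_calibration("top")
for nm,lo,hi in [("red",(0,150,90),(6,255,255)),("red2",(172,150,90),(180,255,255)),("orange",(7,150,120),(17,255,255)),("blue",(105,120,50),(130,255,255)),("green",(50,120,40),(85,255,255)),("white",(0,0,200),(180,50,255)),("purple",(131,80,50),(160,255,255)),("pink",(161,60,120),(176,200,255))]:
    for ce,s,m in blobs(im,lo,hi):
        if 95<ce[0]<430 and 105<ce[1]<290:
            print(nm,ce.round(1),s[2:],[ray(c,*ce,z).round(4)[:2] for z in (.004,.02,.042)], [np.round(x,1) for x in rect(c,m,.004)])
cv2.imwrite("pics/z.png",cv2.resize(im[140:280,110:310],(800,560),interpolation=cv2.INTER_CUBIC)[:,:,::-1])
cv2.imwrite("pics/z2.png",cv2.resize(im[140:270,290:420],(600,600),interpolation=cv2.INTER_CUBIC)[:,:,::-1])
E
```

```text
red [254.1 160.4] [ 9  9 45] [array([0.6355, 0.0135]), array([0.6314, 0.0134]), array([0.6257, 0.0133])] [array([636.7,  13.8]), array([24.5, 25.2]), np.float64(88.5)]
red [324.5 163.2] [12 11 87] [array([ 0.6206, -0.2003]), array([ 0.6166, -0.1979]), array([ 0.6112, -0.1945])] [array([ 621.3, -200.5]), array([33.6, 31.3]), np.float64(88.4)]
orange [132.6 207. ] [ 14  20 256] [array([0.5012, 0.3834]), array([0.4987, 0.3788]), array([0.4952, 0.3726])] [array([502.8, 383.3]), array([40.2, 57.9]), np.float64(88.5)]
orange [265.8 215.2] [10  7 19] [array([ 0.4659, -0.0173]), array([ 0.4638, -0.017 ]), array([ 0.461 , -0.0166])] [array([467. , -17.6]), array([29.3, 14.3]), np.float64(69.9)]
orange [310.4 218. ] [ 18  17 181] [array([ 0.4541, -0.15  ]), array([ 0.4521, -0.1481]), array([ 0.4495, -0.1455])] [array([ 454.7, -149.7]), array([41.9, 36.4]), np.float64(42.8)]
blue [195.6 175.6] [ 19  18 276] [array([0.5928, 0.1927]), array([0.5891, 0.1904]), array([0.5842, 0.1873])] [array([593.2, 191.7]), array([55.2, 52.9]), np.float64(88.4)]
blue [162.5 252.6] [ 19  19 140] [array([0.3621, 0.
[... 1365 characters left out ...]
4.9 224.8] [ 5  5 17] [array([0.4416, 0.1652]), array([0.4398, 0.1633]), array([0.4373, 0.1606])] [array([441.8, 164.3]), array([12.8, 10.5]), np.float64(44.0)]
purple [344.4 205.5] [ 21  21 236] [array([ 0.4888, -0.2534]), array([ 0.4865, -0.2503]), array([ 0.4832, -0.2461])] [array([ 489.9, -252.8]), array([56.6, 38.9]), np.float64(42.3)]
pink [312.8 250. ] [ 17  22 240] [array([ 0.3589, -0.1527]), array([ 0.3581, -0.1508]), array([ 0.357 , -0.1482])] [array([ 356.7, -153.3]), array([58.1, 39.5]), np.float64(13.6)]
pink [268.4 253.2] [ 19  23 238] [array([ 0.3526, -0.0216]), array([ 0.3519, -0.0213]), array([ 0.3509, -0.0208])] [array([350.7, -22.5]), array([58.9, 38.3]), np.float64(24.9)]
```

View pics/z.png

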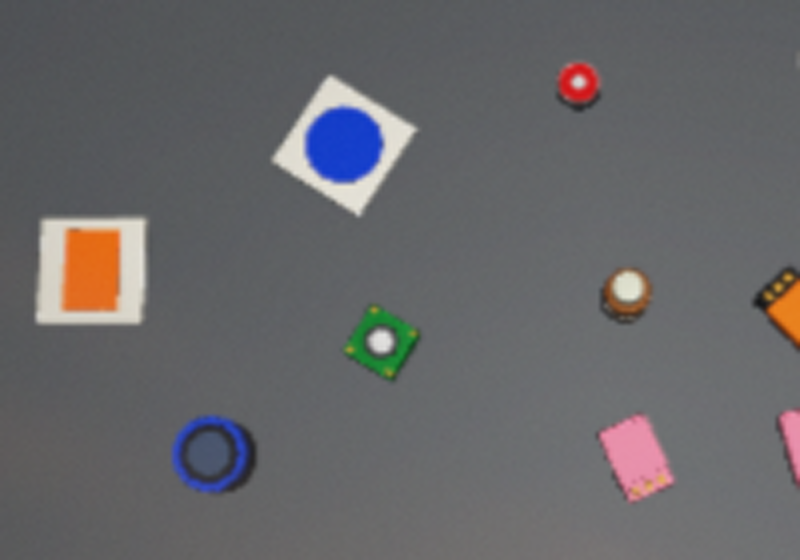

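View pics/z2.png

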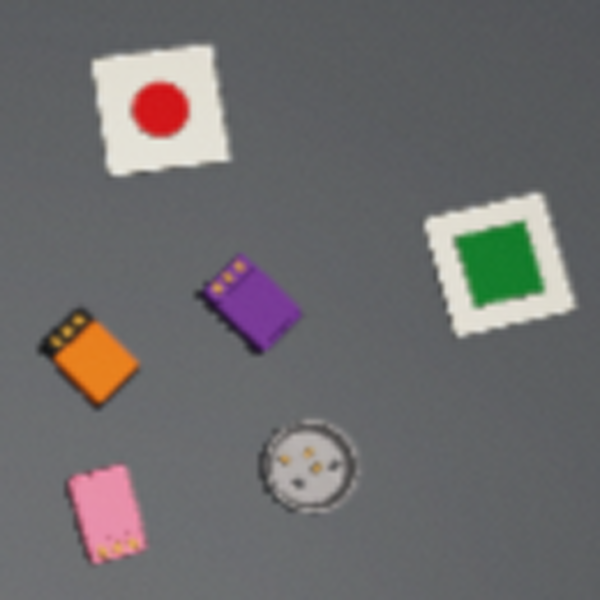

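```bash
cat >> h.py <<'E'
def pose(s):
    return np.array(s["position"]), Rn.from_rotvec(s["tool_rot"])
def yaw(s):
    x=pose(s)[1].as_matrix()[:,0]; return np.degrees(np.arctan2(x[1],x[0]))
def down(y):
    y=np.radians(y); return Rn.from_matrix(np.array([[np.cos(y),np.sin(y),0],[np.sin(y),-np.cos(y),0],[0,0,-1]]))
def delta(s,p,y):
    p0,R0=pose(s); return (R0.inv()*down(y)).as_rotvec(degrees=True).round(2), (R0.inv().apply(np.asarray(p)-p0)*1000).round(1)
E
python3 - <<'E'
from h import *
from bench import ctrl,optics
s=ctrl.get_state(); print(yaw(s)); p,R=pose(s)
c=optics.get_calibration("wrist"); im=optics.get_image("wrist"); cv2.imwrite("pics/w0.png",im[:,:,::-1])
o=-c["R"].T@c["t"]; print(c["K"][0,0],R.inv().apply(o-p), (R.inv().as_matrix()@c["R"].T).round(3))
print(delta(s,[.47,-.23,.2],90))
E
```

```text
14.312510464397246
311.5969181281977 [ 0.07123378 -0.00148817 -0.19719295] [[ 0.001 -0.966 -0.258]
 [ 1.     0.001  0.   ]
 [ 0.    -0.258  0.966]]
(array([-9.000e-02, -6.000e-02, -7.569e+01]), array([ 398.6, -310.4,  -13.8]))
```

View pics/w0.png

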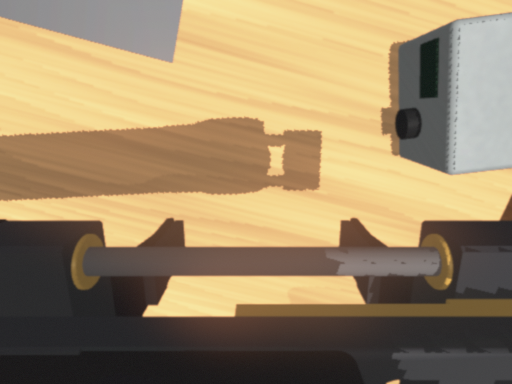

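>>> {"fn": "step_arm", "kwargs": {"deltas": [[0, 0, -9.5, 50, -39, -2, 87], [0, 0, -19, 100, -78, -4, 87], [0, 0, -28.5, 150, -117, -6, 87], [0, 0, -38, 200, -156, -8, 87], [0, 0, -47.5, 250, -195, -10, 87], [0, 0, -57, 300, -234, -12, 87], [0, 0, -66.5, 350, -273, -14, 87], [0, 0, -75.7, 399, -310, -14, 87]], "newtons": 20}}

```text
time: 1.15
position: [0.4681, -0.2335, 0.2008]
tool_rot: [2.215, 2.227, -0.001]
ft_force: [0.4, -1.0, -0.2]
grip_width: 1.0
```

```bash
python3 - <<'E'
from h import *
from bench import ctrl,optics
s=ctrl.get_state(); print(s["time"],s["position"],yaw(s),s["joint_positions"].round(2))
print(delta(s,[.40,.20,.2],90))
E
```

```text
1.15 [ 0.46808621 -0.23353323  0.20080488] 90.30070131091807 [ 0.92  0.07 -0.53  1.73  0.04  1.35  0.39]
(array([0.02, 0.05, 0.3 ]), array([ 4.339e+02, -6.580e+01,  4.000e-01]))
```

>>> {"fn": "step_arm", "kwargs": {"deltas": [[0, 0, 0, 60, -8, 0, 87], [0, 0, 0, 120, -16, 0, 87], [0, 0, 0, 180, -25, 0, 87], [0, 0, 0, 240, -35, 0, 87], [0, 0, 0, 300, -46, 0, 87], [0, 0, 0, 360, -58, 0, 87], [0, 0, 0, 415, -68, 0, 87], [0, 0, 0, 430, -70, 0, 87]]}}

```text
time: 2.15
position: [0.3956, 0.1989, 0.2007]
tool_rot: [2.213, 2.228, 0.0]
ft_force: [-0.3, -0.5, -1.2]
grip_width: 0.997
```

```bash
cat >> h.py <<'E'
def snap(name,fn):
    from bench import ctrl,optics
    s=ctrl.get_state(); c=optics.get_calibration(name); im=optics.get_image(name)
    cv2.imwrite(f"pics/{fn}.png",im[:,:,::-1]); return s,c,im
E
python3 - <<'E'
from h import *
s,c,im=snap("wrist","w1")
print(s["time"],s["position"],yaw(s),s["joint_positions"].round(2),np.abs(s["qd"]).max())
print(proj(c,[.36,.285,.042]))
E
```

```text
2.15 [0.39558086 0.1989198  0.20074488] 90.39427312707357 [ 0.62 -0.19 -1.01  1.88 -0.16  1.36 -0.34] 0.2856281871069846
[229.0020619   92.56800274]
```

View pics/w1.png

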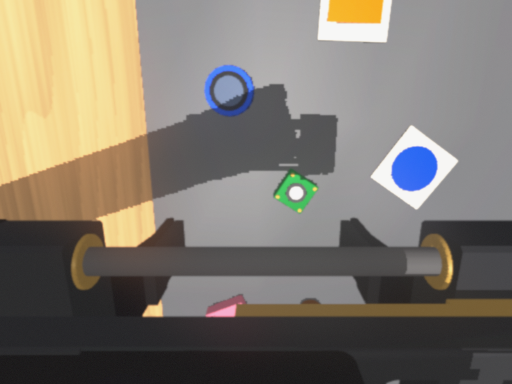

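```bash
cat > m.py <<'E'
from h import *
C={"blue":((105,120,50),(130,255,255)),"green":((45,100,40),(85,255,255)),"orange":((7,150,120),(17,255,255)),"red":((0,150,90),(6,255,255)),"purple":((131,80,50),(160,255,255))}
def circ(c,m,z):
    cs,_=cv2.findContours(m.astype(np.uint8),cv2.RETR_EXTERNAL,cv2.CHAIN_APPROX_NONE)
    p=max(cs,key=len)[:,0,:]
    w=np.array([ray(c,*q,z)[:2] for q in p],np.float32)*1000
    return cv2.fitEllipse(w)
def rep(c,im,cols,zs,amin=60):
    for k in cols:
        for ce,st,m in blobs(im,*C[k],amin):
            for z in zs:
                w=[ray(c,*ce,z)[:2]*1000][0]
                e=circ(c,m,z)
                r=rect(c,m,z)
                print(k,ce.round(1),st[4],"z",z,"cent",w.round(1),"ell",np.round(e[0],1),np.round(e[1],1),"rect",np.round(r[0],1),np.round(r[1],1),round(r[2],1))
E
python3 - <<'E'
from m import *
from bench import ctrl,optics
s=ctrl.get_state();print(s["position"],yaw(s),np.abs(s["qd"]).max())
s,c,im=snap("wrist","w1b")
rep(c,im,["blue","green","orange"],[.004,.018,.042])
E
```

```text
[0.39573284 0.19928172 0.20075657] 90.39081070420679 0.06840389509583934
blue [229.4  90.6] 822 z 0.004 cent [356.8 289.3] ell [356.1 288.5] [57.5 58.3] rect [356.3 288.3] [58.1 57.7] 0.1
blue [229.4  90.6] 822 z 0.018 cent [358.2 288.7] ell [357.5 287.9] [55.5 56.3] rect [357.7 287.7] [56.1 55.6] 0.1
blue [229.4  90.6] 822 z 0.042 cent [360.6 287.6] ell [359.9 286.9] [52.  52.7] rect [360.  286.6] [52.5 52.1] 0.1
blue [413.9 168.5] 1557 z 0.004 cent [592.4 195.6] ell [592.3 195.1] [56.5 56.7] rect [592.6 195.1] [56.4 57.1] 6.6
blue [413.9 168.5] 1557 z 0.018 cent [585.4 198.3] ell [585.4 197.8] [54.5 54.7] rect [585.6 197.9] [54.4 55.1] 6.6
blue [413.9 168.5] 1557 z 0.042 cent [573.4 202.9] ell [573.4 202.5] [51.1 51.3] rect [573.6 202.5] [50.9 51.6] 6.6
green [294.9 190.6] 693 z 0.004 cent [440.4 164.9] ell [440.4 164.1] [49.1 49.6] rect [440.9 163.4] [43.9 44.4] 58.4
green [294.9 190.6] 693 z 0.018 cent [438.8 168.7] ell [438.8 167.9] [47.4 47.8] rect [439.3 167.2] [42.3 42.9] 58.4
green [294.9 190.6] 693 z 0.042 cent [436.  175.2] ell [436.1 174.5] [44.4 44.8] rect [436.5 173.8] [39.7 40.2] 58.4
```

```bash
python3 - <<'E'
from m import *
from bench import ctrl,optics
s=ctrl.get_state();print(s["position"],yaw(s),np.abs(s["qd"]).max())
print(delta(s,[.360,.286,.1],90));print(delta(s,[.360,.286,.012],90))
E
```

```text
[0.39627781 0.1969785  0.20060424] 90.27714425500014 0.06178307104014683
(array([0.01, 0.02, 0.28]), array([ 89.2, -35.9, 100.6]))
(array([0.01, 0.02, 0.28]), array([ 89.3, -35.9, 188.6]))
```

>>> {"fn": "step_arm", "kwargs": {"deltas": [[0, 0, 0, 45, -18, 30, 87], [0, 0, 0, 88, -35, 60, 87], [0, 0, 0.3, 89, -36, 100, 87], [0, 0, 0.3, 89, -36, 140, 87], [0, 0, 0.3, 89, -36, 170, 87], [0, 0, 0.3, 89, -36, 188, 87], [0, 0, 0.3, 89, -36, 188, 87], [0, 0, 0.3, 89, -36, 188, 87]]}}

```text
time: 3.25
position: [0.3619, 0.2835, 0.0131]
tool_rot: [2.228, 2.214, 0.001]
ft_force: [0.9, -0.3, 0.1]
grip_width: 1.003
```

```bash
python3 - <<'E'
from m import *
from bench import ctrl
for i in range(3):
    s=ctrl.get_state();print(s["time"],s["position"],yaw(s),np.abs(s["qd"]).max())
s,c,im=snap("wrist","w2")
s=ctrl.get_state();print(s["time"],s["position"],yaw(s),s["joint_positions"].round(2))
E
```

```text
3.25 [0.36185339 0.28351225 0.01308239] 89.65805753188205 0.014407352058173993
3.25 [0.36185339 0.28351225 0.01308239] 89.65805753188205 0.014407352058173993
3.25 [0.36185339 0.28351225 0.01308239] 89.65805753188205 0.014407352058173993
3.3 [0.36207464 0.28372162 0.01336354] 89.65727229976162 [ 0.4   0.27 -1.21  2.07  0.31  0.99 -0.98]
```

View pics/w2.png

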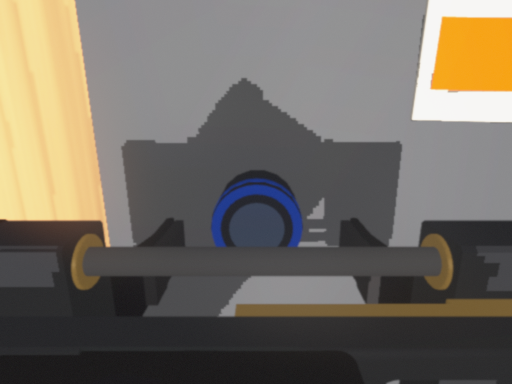

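```bash
python3 - <<'E'
from m import *
from bench import ctrl,optics
c=optics.get_calibration("wrist")
s=ctrl.get_state();p=s["position"]
print(proj(c,[p[0],p[1],.042]),ray(c,257,227,.042), ray(c,303,227,.042)-ray(c,211,227,.042))
im=cv2.imread("pics/w2.png")[:,:,::-1].copy()
for ce,st,m in blobs(im,*C["blue"],60): print(ce,st)
E
```

```text
[260.87722274 234.3563458 ] [0.35985631 0.28831533 0.042     ] [ 0.05321806 -0.00029298  0.        ]
[256.47918638 205.90444655] [ 211  178   92   69 2114]
```

>>> {"fn": "step_arm", "kwargs": {"deltas": [[0, 0, 0, 3, -2, 0, 87], [0, 0, 0, 3, -2, 0, 70], [0, 0, 0, 3, -2, 0, 50], [0, 0, 0, 3, -2, 0, 48], [0, 0, 0, 3, -2, 0, 48], [0, 0, 0, 3, -2, 0, 48], [0, 0, 0, 3, -2, 0, 48], [0, 0, 0, 3, -2, 0, 48]], "newtons": 20}}

```text
time: 4.3
position: [0.3591, 0.2868, 0.0126]
tool_rot: [2.227, 2.216, -0.0]
ft_force: [0.9, 0.6, -0.2]
grip_width: 0.555
```

```bash
python3 - <<'E'
from m import *
s,c,im=snap("wrist","w3")
print(s["time"],s["position"],yaw(s),s["grip_width"]*87,s["ft_force"])
p=s["position"]
print(delta(s,[p[0],p[1],.1],90), delta(s,[.5923,.1952+.285-.287,.1],90))
E
```

```text
4.3 [0.35911445 0.28683423 0.01256608] 89.71262969387173 48.30113651828562 [ 0.86099537  0.60860199 -0.22004154]
(array([-0.  ,  0.  , -0.29]), array([ -0. ,  -0. , -87.4])) (array([-0.  ,  0.  , -0.29]), array([-92.5, 233.6, -87.4]))
```

View pics/w3.png

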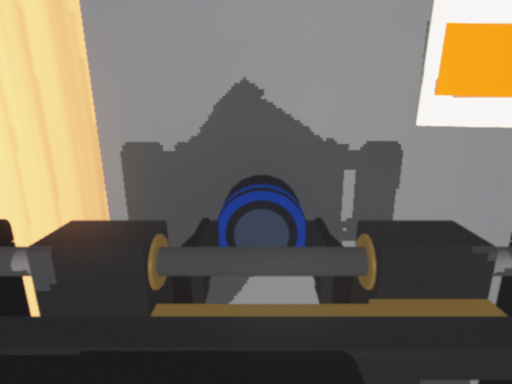

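>>> {"fn": "step_arm", "kwargs": {"deltas": [[0, 0, 0, 0, 0, 0, 40], [0, 0, 0, 0, 0, 0, 35], [0, 0, 0, 0, 0, 0, 35], [0, 0, 0, 0, 0, 0, 35], [0, 0, 0, 0, 0, -5, 35], [0, 0, 0, 0, 0, -15, 35], [0, 0, 0, 0, 0, -30, 35], [0, 0, 0, 0, 0, -40, 35]], "newtons": 20}}

```text
time: 5.35
position: [0.3595, 0.2872, 0.0537]
tool_rot: [2.227, 2.215, 0.002]
ft_force: [-0.2, -0.6, 0.4]
grip_width: 0.404
```

```bash
python3 - <<'E'
from m import *
s,c,im=snap("wrist","w4")
print(s["time"],s["position"],yaw(s),s["grip_width"]*87,s["ft_force"])
E
```

```text
5.35 [0.35954903 0.28719697 0.05372826] 89.71369589820823 35.12694159359041 [-0.1996237  -0.56141886  0.37812646]
```

View pics/w4.png

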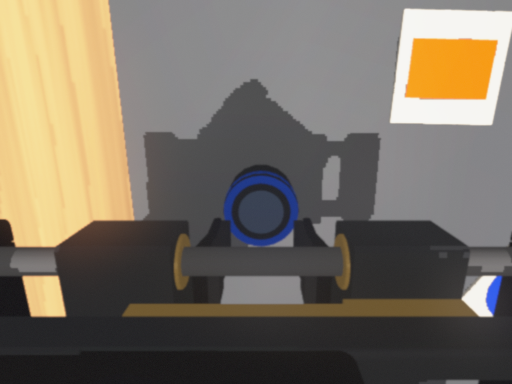

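```bash
python3 - <<'E'
from m import *
from bench import ctrl,optics
s=ctrl.get_state();p,R=pose(s); c=optics.get_calibration("wrist")
for d in [(0,0,0),(0,.02,0),(0,-.02,0),(0,.02,-.019),(0,.02,-.05),(.0095,.02,0)]: print(d,proj(c,p+R.apply(d)))
im=cv2.imread("pics/w4.png")[:,:,::-1].copy(); rep(c,im,["blue","orange"],[.004,.042])
for i in (2,3):
    im=cv2.imread(f"pics/w{i}.png")[:,:,::-1].copy()
    print([ (ce.round(),st) for ce,st,m in blobs(im,*C["blue"],60)])
ct=optics.get_calibration("top"); imt=optics.get_image("top"); cv2.imwrite("pics/t4.png",imt[:,:,::-1])
rep(ct,imt,["blue"],[.004,.042])
E
```

```text
(0, 0, 0) [260.89990945 217.36918743]
(0, 0.02, 0) [290.70212656 217.3984575 ]
(0, -0.02, 0) [231.09289599 217.33991265]
(0, 0.02, -0.019) [293.5133195  228.10448437]
(0, 0.02, -0.05) [299.47777063 250.81924481]
(0.0095, 0.02, 0) [291.06465266 203.89226536]
blue [260.5 203.8] 1900 z 0.004 cent [359.8 281.2] ell [359.9 276.7] [61.1 66. ] rect [359.8 276.9] [66.  61.5] 89.7
blue [260.5 203.8] 1900 z 0.042 cent [359.9 293.2] ell [360.  289.4] [51.7 55.9] rect [359.9 289.6] [55.9 52.1] 89.7
blue [493.6 293.6] 353 z 0.004 cent [570.6 195. ] ell [570.4 194.2] [10.5 41.1] rect [569.8 193.7] [40.2 10.6] 89.2
blue [493.6 293.6] 353 z 0.042 cent [538.3 220.3] ell [538.2 219.6] [ 8.9 34.8] rect [537.7 219.2] [34.  9.] 89.2
orange [469.2  76.1] 214 z 0.004 cent [517.2 381.1] ell [506.7 385.6] [45.7 62.6] rect [507.4 385.9] [42.1 50.6] 87.8
orange [469.2  76.1] 214 z 0.042 cent [493.1 377.8] ell [484.3 381.6] [38.7 53. ] rect [484.8 381.8] [35.6 42.9] 87.8
[(array([256., 206.]), array([ 211,  178,   92,   69, 2114], dtype=int32))]
[(array([262., 209.]), array([ 218,  183,   88,   64, 1950], dtype=int32))]
blue [195.6 175.6] 276 z 0.004 cent [592.8 192.7] ell [592.9 192.7] [55.  55.1] rect [593.2 191.7] [55.2 52.9] 88.4
blue [195.6 175.6] 276 z 0.042 cent [584.2 187.3] ell [584.3 187.3] [53.4 53.6] rect [584.6 186.3] [53.7 51.4] 88.4
```

```bash
python3 - <<'E'
import cv2
from bench import optics
im=cv2.imread("pics/t4.png");cv2.imwrite("pics/t4z.png",cv2.resize(im[170:330,90:290],(800,640)[:2],interpolation=cv2.INTER_CUBIC)[:600])
im=optics.get_image("scene")[:,:,::-1];cv2.imwrite("pics/s4z.png",cv2.resize(im[60:220,230:430],(750,600),interpolation=cv2.INTER_CUBIC))
E
```

```text
(no output)
```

View pics/t4z.png

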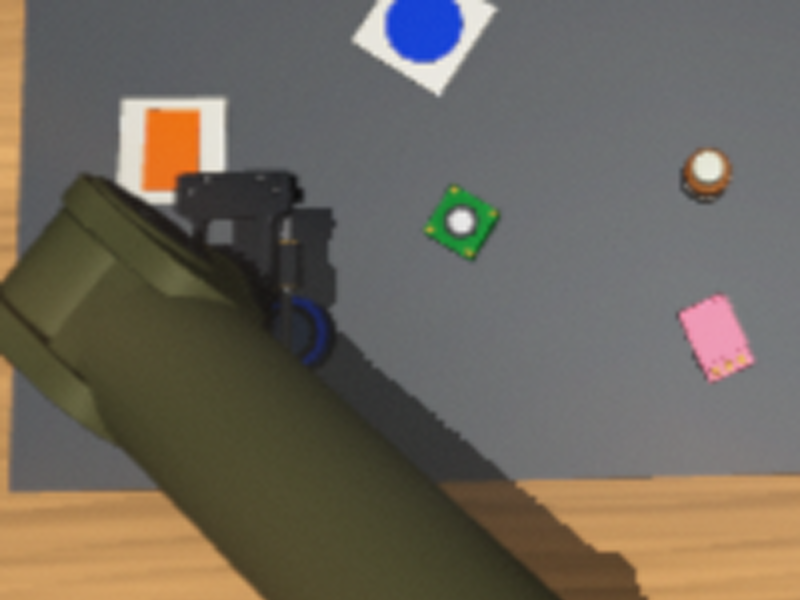

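View pics/s4z.png

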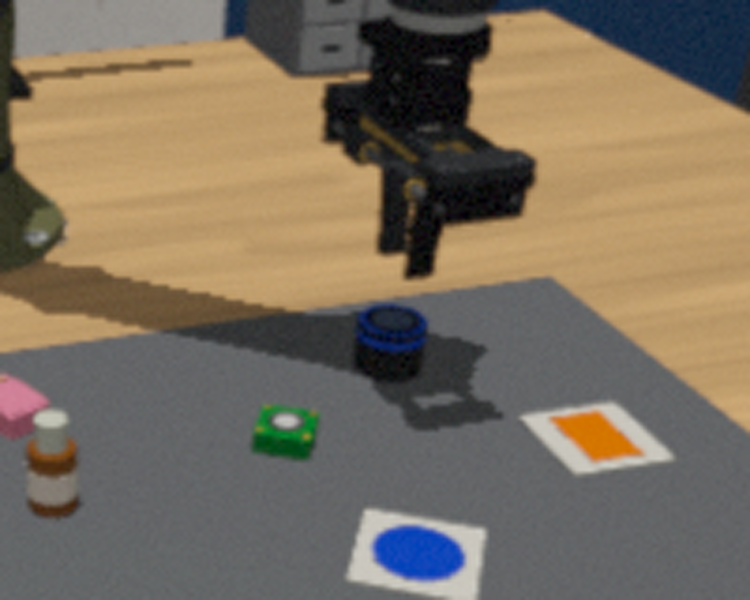

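```bash
python3 - <<'E'
from m import *
from bench import ctrl,optics
s=ctrl.get_state();p,R=pose(s)
print(p,s["time"])
for n,x0,y0,k in (("scene",230,60,3.75),("top",90,170,4)):
    c=optics.get_calibration(n)
    for d in [(0,0,0),(0,.018,0),(0,-.018,0),(0,0,-.07)]:
        q=proj(c,p+R.apply(d)); print(n,d,q.round(1),((q-[x0,y0])*k).round())
    q=proj(c,[.36,.286,.0]);print(q,(q-[x0,y0])*k)
E
```

```text
[0.35980302 0.28682989 0.05317636] 5.5
scene (0, 0, 0) [336.3 141.6] [399. 306.]
scene (0, 0.018, 0) [339.1 144.4] [409. 317.]
scene (0, -0.018, 0) [333.5 138.9] [388. 296.]
scene (0, 0, -0.07) [339.4 119.1] [410. 222.]
[333.8124804 157.6704611] [389.29680152 366.26422914]
top (0, 0, 0) [160.5 252.6] [282. 330.]
top (0, 0.018, 0) [160.5 246.2] [282. 305.]
top (0, -0.018, 0) [160.4 258.9] [281. 356.]
top (0, 0, -0.07) [154.8 251.4] [259. 326.]
[164.64375798 253.36297507] [298.57503191 333.45190027]
```

>>> {"fn": "step_arm", "kwargs": {"deltas": [[0, 0, 0, 0, 0, 0, 87], [0, 0, 0, 0, 0, 0, 87], [0, 0, 0, 0, 0, 0, 87], [0, 0, 0, 0, 0, 20, 87], [0, 0, 0, 0, 0, 40, 87], [0, 0, 0, 0, 0, 50, 87], [0, 0, 0, 0, 0, 53, 87], [0, 0, 0, 0, 0, 53, 87]]}}

```text
time: 6.5
position: [0.3592, 0.2871, -0.0001]
tool_rot: [-2.227, -2.216, -0.0]
ft_force: [0.8, -0.4, 0.5]
grip_width: 0.999
```

```bash
python3 - <<'E'
from m import *
from bench import ctrl,optics
s,c,im=snap("scene","s5")
cv2.imwrite("pics/s5z.png",cv2.resize(im[80:200,270:400],(780,720)[:2],interpolation=cv2.INTER_CUBIC)[:600,:,::-1])
p,R=pose(s)
print(p,s["grip_width"],s["ft_force"])
for d in [(0,0,0),(0,.0435,0),(0,-.0435,0)]:
        q=proj(c,p+R.apply(d)); print(d,q.round(1),((q-[270,80])*6).round())
E
```

```text
[ 3.59224178e-01  2.87142536e-01 -1.19157028e-04] 0.9989991373329768 [ 0.8499977  -0.35023932  0.51590277]
(0, 0, 0) [334.  157.5] [384. 465.]
(0, 0.0435, 0) [340.7 164.7] [424. 508.]
(0, -0.0435, 0) [327.8 150.8] [347. 425.]
```

View pics/s5z.png

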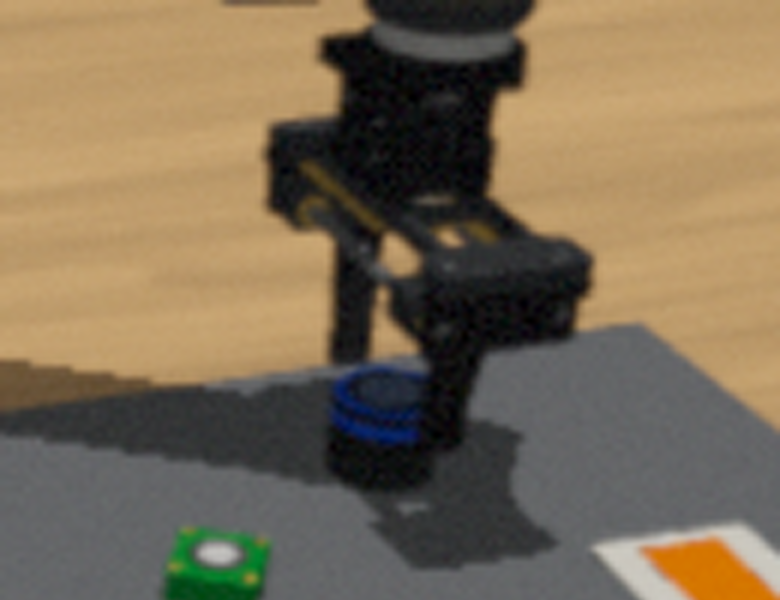

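>>> {"fn": "step_arm", "kwargs": {"deltas": [[0, 0, 0, 0, 0, 8, 87], [0, 0, 0, 0, 0, 15, 87], [0, 0, 0, 0, 0, 19, 87], [0, 0, 0, 0, 0, 19, 60], [0, 0, 0, 0, 0, 19, 48], [0, 0, 0, 0, 0, 19, 48], [0, 0, 0, 0, 0, 19, 48], [0, 0, 0, 0, 0, 19, 48]], "newtons": 20}}

```text
time: 7.55
position: [0.3592, 0.2869, -0.0193]
tool_rot: [2.227, 2.216, 0.0]
ft_force: [-0.4, 0.5, 0.3]
grip_width: 0.617
```

```bash
python3 - <<'E'
from m import *
from bench import ctrl,optics
s,c,im=snap("scene","s6")
cv2.imwrite("pics/s6z.png",cv2.resize(im[80:200,270:400],(780,720)[:2],interpolation=cv2.INTER_CUBIC)[:600,:,::-1])
s,c,im=snap("wrist","w6")
p,R=pose(s)
print(p,s["grip_width"]*87,s["ft_force"],s["joint_positions"].round(2))
E
```

```text
[ 0.35916598  0.28685987 -0.01930945] 53.31685061235965 [-0.75256703 -0.06245991  1.41225703] [ 0.32  0.34 -1.15  2.1   0.38  0.94 -1.05]
```

View pics/s6z.png

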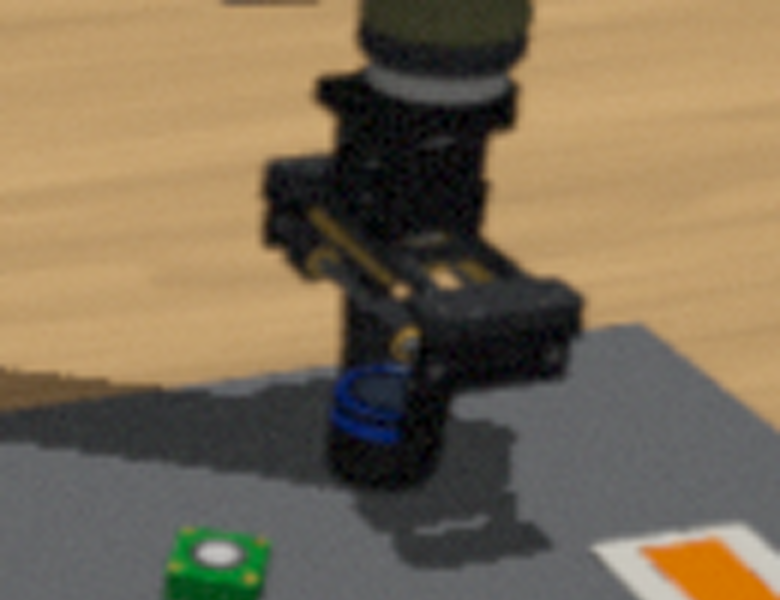

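View pics/w6.png

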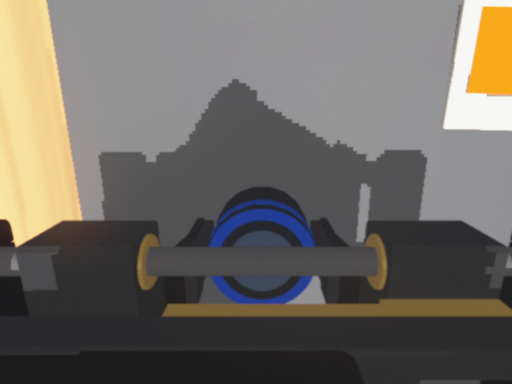

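```bash
python3 - <<'E'
from m import *
from bench import ctrl,optics
s=ctrl.get_state();print(s["position"],yaw(s))
print(delta(s,[.592,.1955,.05],90))
E
```

```text
[ 0.35916903  0.28686495 -0.01930338] 89.7095735980435
(array([ 0.01,  0.01, -0.29]), array([-90.2, 233.3, -69.3]))
```

>>> {"fn": "step_arm", "kwargs": {"deltas": [[0, 0, 0, 0, 0, -20, 48], [0, 0, 0, 0, 0, -50, 48], [0, 0, -0.3, -18, 46, -68, 48], [0, 0, -0.3, -38, 98, -69, 48], [0, 0, -0.3, -58, 150, -69, 48], [0, 0, -0.3, -78, 202, -69, 48], [0, 0, -0.3, -90, 233, -69, 48], [0, 0, -0.3, -90, 233, -69, 48]]}}

```text
time: 8.65
position: [0.5938, 0.1931, 0.0483]
tool_rot: [-2.226, -2.216, 0.001]
ft_force: [-0.5, 0.2, -2.0]
grip_width: 0.611
```

```bash
python3 - <<'E'
from m import *
from bench import ctrl,optics
s,c,im=snap("wrist","w7")
p,R=pose(s)
print(p,yaw(s),s["grip_width"]*87,s["ft_force"],s["joint_positions"].round(2),delta(s,[.592,.1955,-.0148],90))
E
```

```text
[0.59380335 0.19305356 0.04831787] 89.72067234487919 53.18926673988441 [-0.51954562  0.17955786 -2.01151546] [ 0.4   0.58 -1.    1.65  0.51  1.2  -0.72] (array([-0.05,  0.  , -0.28]), array([ 2.4, -1.8, 63.1]))
```

View pics/w7.png

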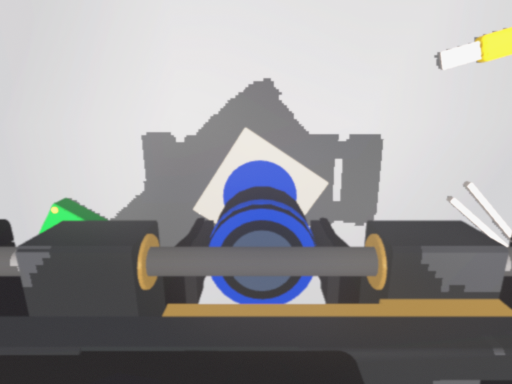

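```bash
python3 - <<'E'
from m import *
from bench import ctrl,optics
s,c,im=snap("wrist","w7b")
p,R=pose(s)
print(p,yaw(s))
for ce,st,m in blobs(im,*C["blue"],60): print(ce,st); 
h=cv2.cvtColor(im,cv2.COLOR_RGB2HSV); m=cv2.inRange(h,np.array(C["blue"][0]),np.array(C["blue"][1]))
for r in range(160,208,4):
    u=np.where(m[r])[0]; print(r,u.min() if len(u) else None,u.max() if len(u) else None)
# circle fit to contour of the disc rows 161..196
pts=[]
for r in range(162,197):
    u=np.where(m[r])[0]
    if len(u): 
        for q in (u.min()-.5,u.max()+.5): pts.append(ray(c,q,r,.004)[:2])
pts=np.array(pts)*1000
A=np.c_[2*pts,np.ones(len(pts))]; x=np.linalg.lstsq(A,(pts**2).sum(1),rcond=None)[0]; print(x[:2],np.sqrt(x[2]+x[0]**2+x[1]**2))
E
```

```text
[0.59164211 0.19487261 0.04851349] 89.88818690581157
[262.65062624 180.11206328] [ 227  163   72   41 1517]
[261.46217667 221.29136164] [ 209  199  106   48 2049]
[261.62777778 291.34      ] [212 276 100  27 900]
160 None None
164 254 270
168 244 280
172 238 286
176 235 290
180 232 293
184 229 295
188 228 296
192 227 297
196 227 298
200 227 298
204 238 285
[592.53651907 194.80307726] 29.14545781823188
```

```bash
python3 - <<'E'
from m import *
from bench import ctrl,optics
im=cv2.imread("pics/w7b.png")[:,:,::-1].copy(); c=optics.get_calibration("wrist")
s=ctrl.get_state(); print(s["position"],yaw(s))
h=cv2.cvtColor(im,cv2.COLOR_RGB2HSV); m=cv2.inRange(h,np.array(C["blue"][0]),np.array(C["blue"][1]))
z=s["position"][2]+.0193+.042
pts=[]
for r in list(range(232,246))+list(range(277,303)):
    u=np.where(m[r])[0]
    if len(u): 
        for q in (u.min()-.5,u.max()+.5): pts.append(ray(c,q,r,z)[:2])
pts=np.array(pts)*1000
A=np.c_[2*pts,np.ones(len(pts))]; x=np.linalg.lstsq(A,(pts**2).sum(1),rcond=None)[0]; print(x[:2],np.sqrt(x[2]+x[0]**2+x[1]**2))
print(delta(s,[.592,.1955,-.0148],90))
E
```

```text
[0.59052826 0.19607167 0.0488133 ] 90.02498784211035
[591.03611041 197.44124783] 26.468280266542692
(array([-0.12, -0.03,  0.03]), array([-0.6,  1.6, 63.6]))
```

>>> {"fn": "step_arm", "kwargs": {"deltas": [[0, 0, 0, -1, 0.5, 0, 48], [0, 0, 0, -1, 0.5, 20, 48], [0, 0, 0, -1, 0.5, 40, 48], [0, 0, 0, -1, 0.5, 52, 48], [0, 0, 0, -1, 0.5, 58, 48], [0, 0, 0, -1, 0.5, 60, 48], [0, 0, 0, -1, 0.5, 60, 48], [0, 0, 0, -1, 0.5, 60, 48]]}}

```text
time: 9.75
position: [0.5926, 0.1949, -0.0098]
tool_rot: [2.221, 2.221, 0.001]
ft_force: [0.0, -0.1, -1.3]
grip_width: 0.613
```

```bash
python3 - <<'E'
from m import *
s,c,im=snap("wrist","w8")
print(s["position"],yaw(s),s["ft_force"],delta(s,[.5923,.1945,-.0148],90),s["qd"])
E
```

```text
[ 0.59263479  0.19485138 -0.00981967] 90.00632768826418 [ 0.01973722 -0.12890431 -1.29663087] (array([ 0.06, -0.01,  0.01]), array([-0.4, -0.3,  5. ])) [ 0.00078699  0.00063185 -0.00044394  0.001292    0.00127142 -0.00151177
 -0.00133059]
```

View pics/w8.png

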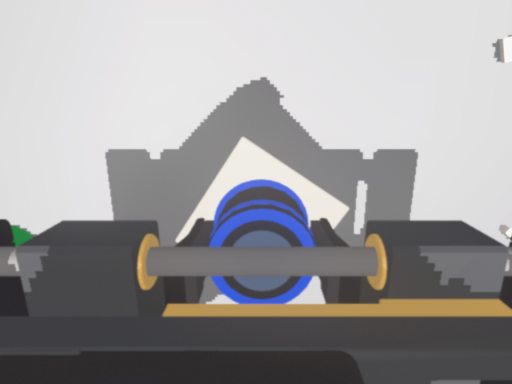

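>>> {"fn": "step_arm", "kwargs": {"deltas": [[0, 0, 0, 0, 0, 2, 48], [0, 0, 0, 0, 0, 4, 48], [0, 0, 0, 0, 0, 5, 48], [0, 0, 0, 0, 0, 5, 48], [0, 0, 0, 0, 0, 5.2, 48], [0, 0, 0, 0, 0, 5.2, 60], [0, 0, 0, 0, 0, 5.2, 87], [0, 0, 0, 0, 0, 5.2, 87]]}}

```text
time: 10.8
position: [0.5923, 0.1948, -0.0157]
tool_rot: [2.221, 2.222, 0.001]
ft_force: [0.1, 0.7, 0.1]
grip_width: 0.831
```

>>> {"fn": "step_arm", "kwargs": {"deltas": [[0, 0, 0, 0, 0, 0, 87], [0, 0, 0, 0, 0, -10, 87], [0, 0, 0, 0, 0, -40, 87], [0, 0, 0, 0, 0, -80, 87], [0, 0, 0, -30, 0, -120, 87], [0, 0, 0, -80, 0, -150, 87], [0, 0, 0, -100, 0, -160, 87], [0, 0, 0, -100, 0, -160, 87]]}}

```text
time: 11.8
position: [0.5933, 0.0926, 0.1457]
tool_rot: [2.224, 2.216, 0.002]
ft_force: [0.6, 0.2, 0.4]
grip_width: 1.002
```

```bash
python3 - <<'E'
from m import *
from bench import ctrl,optics
optics.get_image("wrist");optics.get_image("wrist")
s,c,im=snap("wrist","w9")
print(s["time"],s["position"],yaw(s),s["joint_positions"].round(2))
rep(c,im,["blue","red","green"],[.004,.018,.046])
s,c,im=snap("top","t9")
rep(c,im,["blue","red"],[.004,.046],20)
E
```

```text
11.9 [0.5917987  0.09586987 0.14440778] 90.06168585964537 [ 0.64  0.44 -1.08  1.61  0.39  1.33 -0.49]
blue [262.2  78.6] 1140 z 0.004 cent [592.6 195.4] ell [592.5 196.7] [57.6 61.4] rect [592.5 196.6] [57.4 60.8] 0.1
blue [262.2  78.6] 1140 z 0.018 cent [592.6 194.2] ell [592.5 195.5] [55.2 58.9] rect [592.5 195.4] [55.  58.3] 0.1
blue [262.2  78.6] 1140 z 0.046 cent [592.6 191.9] ell [592.4 193.1] [50.4 53.8] rect [592.4 193. ] [50.3 53.3] 0.1
green [114.2 107.9] 1300 z 0.004 cent [437.7 165.9] ell [436.7 165.5] [50.1 52.7] rect [436.3 165.3] [44.9 46.6] 57.6
green [114.2 107.9] 1300 z 0.018 cent [444.1 166. ] ell [443.1 165.6] [48.  50.5] rect [442.8 165.4] [43.  44.7] 57.6
green [114.2 107.9] 1300 z 0.046 cent [456.9 166.2] ell [456.  165.8] [43.8 46.2] rect [455.7 165.6] [39.3 40.8] 57.6
blue [53.1 87.9] 25 z 0.004 cent [889.4 644. ] ell [888.6 643.9] [ 4.9 49.7] rect [887.8 643.2] [55.3  4.7] 21.9
blue [53.1 87.9] 25 z 0.046 cent [870.5 623.9] ell [869.8 623.8] [ 4.7 48.1] rect [869.  623.1] [53.6  4.6] 21.9
blue [  1.9 143.7] 30 z 0.004 cent [710.5 794.8] ell [710.6 794.6] [14
[... 397 characters left out ...]
355.3  85.9] 187 z 0.004 cent [ 866.6 -309.2] ell [ 867.2 -309.3] [23.9 95.1] rect [ 866.4 -308.3] [24.9 80.3] 86.4
red [355.3  85.9] 187 z 0.046 cent [ 848.5 -299.3] ell [ 849.1 -299.4] [23.2 92.1] rect [ 848.3 -298.4] [24.2 77.7] 86.4
red [25.4 90.6] 34 z 0.004 cent [883.  731.7] ell [882.5 729.6] [ 4.9 77.8] rect [882.1 728.7] [85.3  4.5] 72.0
red [25.4 90.6] 34 z 0.046 cent [864.4 708.8] ell [863.9 706.8] [ 4.7 75.3] rect [863.6 705.9] [82.6  4.3] 72.0
red [324.4 163.2] 78 z 0.004 cent [ 620.6 -200.3] ell [ 620.8 -200.2] [31.8 33.3] rect [ 621.3 -200.5] [33.6 31.3] 88.4
red [324.4 163.2] 78 z 0.046 cent [ 610.3 -193.8] ell [ 610.4 -193.7] [30.8 32.3] rect [ 610.9 -194. ] [32.5 30.3] 88.4
```

View pics/w9.png

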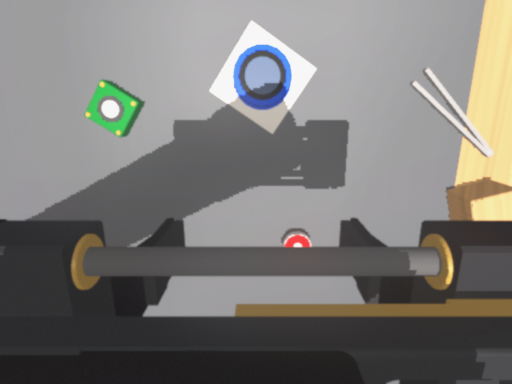

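```bash
python3 - <<'E'
from m import *
from bench import optics
c=optics.get_calibration("wrist"); im=cv2.imread("pics/w9.png")[:,:,::-1].copy()
cv2.imwrite("pics/w9z.png",cv2.resize(im[10:145,195:330],(600,600),interpolation=cv2.INTER_CUBIC)[:,:,::-1])
for q in [(252,20.5),(316.5,69),(273,134),(208.5,89)]: print(ray(c,*q,.004)*1000)
E
```

```text
[581.72629229 249.80913409   4.        ]
[647.03249581 205.56095112   4.        ]
[603.76418865 140.1833201    4.        ]
[536.62852485 185.74761539   4.        ]
```

View pics/w9z.png

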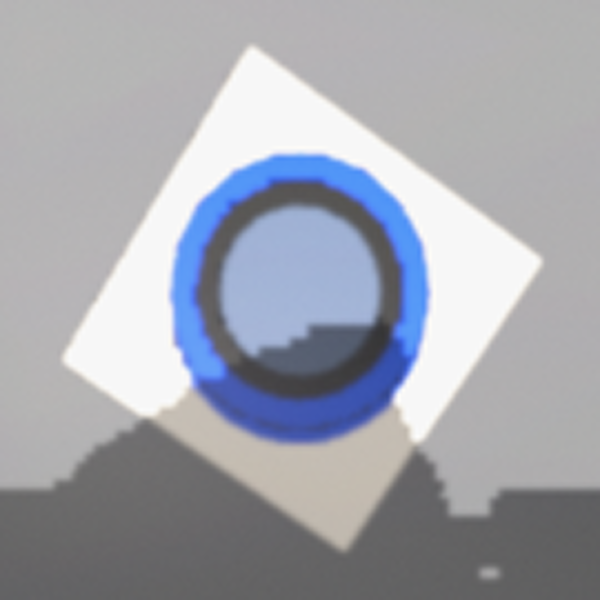

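```bash
python3 - <<'E'
from m import *
from bench import optics,ctrl
c=optics.get_calibration("wrist"); s=ctrl.get_state()
print(ray(c,195+300/600*135-.4,10+288/600*135-.4,.046)*1000, s["position"],yaw(s))
ct=optics.get_calibration("top")
im=cv2.imread("pics/top0.png")[:,:,::-1].copy()
for n,u,v in (("dial",254.4,160.6),("bottle",266.6,211)): print(n,ray(ct,u,v,.018 if n=="dial" else .07))
print(delta(s,[.62,-.05,.12],90))
E
```

```text
[591.81473775 196.23823127  46.        ] [0.59136189 0.09663995 0.14389655] 90.16811014156443
dial [0.63113314 0.01258343 0.018     ]
bottle [ 0.46918729 -0.01882615  0.07      ]
(array([-0.06, -0.04,  0.17]), array([-146.7,   28.2,   23.8]))
```

>>> {"fn": "step_arm", "kwargs": {"deltas": [[0, 0, 0.2, -45, 8, 6, 87], [0, 0, 0.2, -95, 17, 14, 87], [0, 0, 0.2, -140, 25, 20, 87], [0, 0, 0.2, -155, 28, 24, 87], [0, 0, 0.2, -157, 28, 24, 87], [0, 0, 0.2, -157, 28, 24, 87], [0, 0, 0.2, -157, 28, 24, 87], [0, 0, 0.2, -157, 28, 24, 87]]}}

```text
time: 13.0
position: [0.6203, -0.061, 0.1208]
tool_rot: [2.223, 2.22, 0.0]
ft_force: [-1.3, -1.3, 0.5]
grip_width: 1.004
```

```bash
python3 - <<'E'
from m import *
from bench import ctrl
s,c,im=snap("wrist","w10")
print(s["time"],s["position"],yaw(s),s["joint_positions"].round(2),np.abs(s["qd"]).max())
rep(c,im,["red"],[.018])
E
```

```text
13.0 [ 0.62025098 -0.06096024  0.12076071] 89.92322558831242 [ 0.83  0.5  -1.02  1.58  0.43  1.31 -0.25] 0.009312639223034722
red [272.5 105.3] 230 z 0.018 cent [631.   11.9] ell [631.6  13.1] [19.3 24.1] rect [631.  12.] [20.7 27. ] 60.3
red [261.4 293.3] 571 z 0.018 cent [ 620.6 -186.6] ell [ 620.5 -186.8] [27.9 33.9] rect [ 620.7 -185.8] [26.1 31.9] 90.0
```

View pics/w10.png

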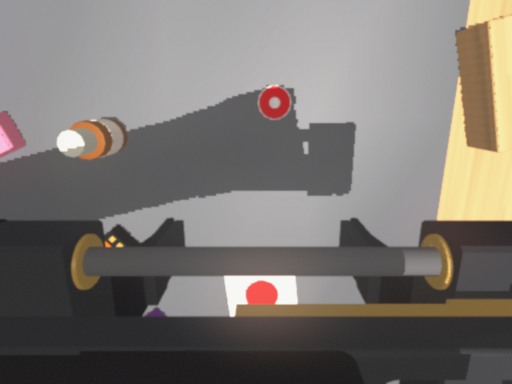

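```bash
python3 - <<'E'
from m import *
from bench import ctrl,optics
c=optics.get_calibration("wrist");s=ctrl.get_state()
d=ray(c,274.5,102.8,.018);print(d, ray(c,291,102.8,.018)-ray(c,258,102.8,.018))
print(s["position"],delta(s,[d[0],d[1],-.025],90))
E
```

```text
[0.63281592 0.01374588 0.018     ] [ 3.05995981e-02 -1.83284777e-05  0.00000000e+00]
[ 0.62024277 -0.0613603   0.12070898] (array([ 0.02,  0.01, -0.1 ]), array([ 75.2,  12.4, 145.7]))
```

>>> {"fn": "step_arm", "kwargs": {"deltas": [[0, 0, 0, 30, 5, 40, 87], [0, 0, 0, 65, 10, 80, 87], [0, 0, 0, 76, 12.5, 110, 87], [0, 0, 0, 76, 12.5, 130, 87], [0, 0, 0, 76, 12.5, 140, 87], [0, 0, 0, 76, 12.5, 143, 70], [0, 0, 0, 76, 12.5, 145, 70], [0, 0, 0, 76, 12.5, 145, 70]]}}

```text
time: 14.05
position: [0.6335, 0.0132, -0.0239]
tool_rot: [2.225, 2.216, 0.001]
ft_force: [-0.1, 0.3, -0.5]
grip_width: 0.824
```

```bash
python3 - <<'E'
from m import *
from bench import ctrl
s,c,im=snap("wrist","w11")
print(s["time"],s["position"],yaw(s),s["ft_force"],s["grip_width"]*87)
s,c,im=snap("scene","s11"); cv2.imwrite("pics/s11z.png",cv2.resize(im[140:260,210:350],(700,600),interpolation=cv2.INTER_CUBIC)[:,:,::-1])
E
```

```text
14.05 [ 0.63352141  0.01320961 -0.02385276] 89.77193890946006 [-0.11908262  0.32863287 -0.53770265] 71.64511271781711
```

View pics/w11.png

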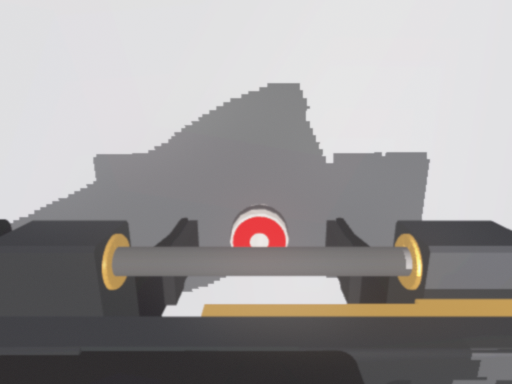

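View pics/s11z.png

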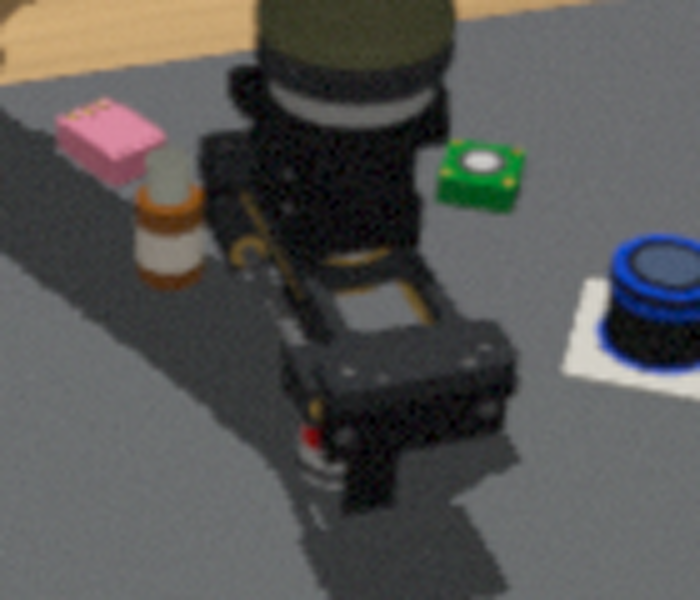

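>>> {"fn": "step_arm", "kwargs": {"deltas": [[0, 0, 0, 0, 0, 0, 50], [0, 0, 0, 0, 0, 0, 35], [0, 0, 0, 0, 0, 0, 26], [0, 0, 0, 0, 0, 0, 26], [0, 0, 0, 0, 0, 0, 26], [0, 0, 0, 0, 0, 0, 26], [0, 0, 0, 0, 0, 0, 26], [0, 0, 0, 0, 0, 0, 26]], "newtons": 12}}

```text
time: 15.15
position: [0.6329, 0.0137, -0.0246]
tool_rot: [-2.225, -2.218, 0.0]
ft_force: [-0.3, 0.6, -0.2]
grip_width: 0.36
```

```bash
python3 - <<'E'
from m import *
s,c,im=snap("wrist","w12")
print(s["time"],s["position"],yaw(s),s["ft_force"],s["grip_width"]*87)
print(ray(c,260,239,.018),delta(s,[.621,-.198,.05],90))
E
```

```text
15.15 [ 0.63293089  0.01365603 -0.0246156 ] 89.81368706263467 [-0.27488569  0.61059746 -0.22829797] 31.29920866936717
[0.63254724 0.01696894 0.018     ] (array([-0.  ,  0.  , -0.19]), array([-211.7,  -11.2,  -74.6]))
```

View pics/w12.png

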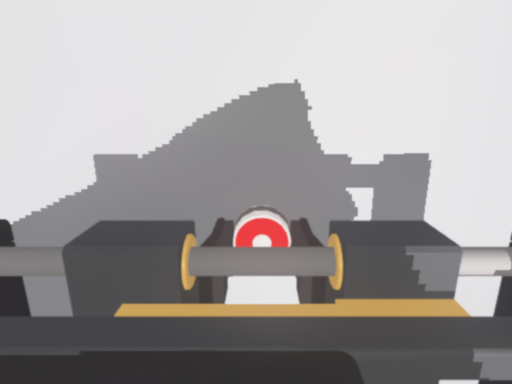

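>>> {"fn": "step_arm", "kwargs": {"deltas": [[0, 0, 0, 0, 0, -20, 26], [0, 0, 0, -30, -1, -60, 26], [0, 0, -0.2, -90, -4, -85, 26], [0, 0, -0.2, -150, -6, -85, 26], [0, 0, -0.2, -205, -9, -85, 26], [0, 0, -0.2, -250, -11, -85, 26], [0, 0, -0.2, -264, -11, -85, 26], [0, 0, -0.2, -264, -11, -85, 26]]}}

```text
time: 16.2
position: [0.6213, -0.2507, 0.0612]
tool_rot: [2.223, 2.22, 0.001]
ft_force: [0.8, 0.6, 0.1]
grip_width: 0.362
```

```bash
python3 - <<'E'
from m import *
from bench import optics
for i in range(3): optics.get_image("wrist")
s,c,im=snap("wrist","w13")
print(s["time"],s["position"],yaw(s),s["ft_force"],s["grip_width"]*87,s["joint_positions"].round(2))
rep(c,im,["red"],[.004,s["position"][2]+.0246+.018])
E
```

```text
16.35 [ 0.62179279 -0.24718304  0.06106429] 90.22715656621052 [-0.29858759  0.01311543 -0.59236135] 31.273450808117243 [ 1.    0.63 -0.94  1.52  0.52  1.26  0.  ]
red [259.4 135.6] 1566 z 0.004 cent [ 620.3 -198. ] ell [ 620.3 -198.3] [35.1 35.2] rect [ 620.4 -198.6] [34.9 35.2] 0.3
red [259.4 135.6] 1566 z 0.10366428576461016 cent [ 620.9 -189.1] ell [ 620.9 -189.3] [21.3 21.4] rect [ 620.9 -189.4] [21.2 21.4] 0.3
red [261.3 232.5] 904 z 0.004 cent [ 622.3 -282. ] ell [ 622.5 -284.2] [28.7 45.5] rect [ 622.4 -282.1] [45.2 25.4] 0.3
red [261.3 232.5] 904 z 0.10366428576461016 cent [ 622.1 -240.2] ell [ 622.2 -241.5] [17.5 27.7] rect [ 622.2 -240.3] [27.5 15.5] 0.3
```

View pics/w13.png

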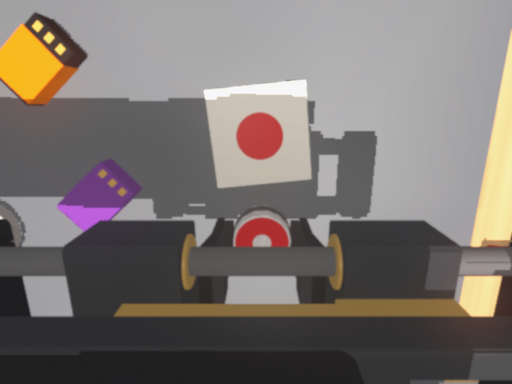

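```bash
python3 - <<'E'
from m import *
from bench import ctrl,optics
s=ctrl.get_state();c=optics.get_calibration("wrist")
print(ray(c,262,242,.1037),s["position"],yaw(s),delta(s,[.6203,-.1995,-.0202],90))
E
```

```text
[ 0.62240334 -0.24572561  0.1037    ] [ 0.62176006 -0.24733575  0.0609723 ] 90.23137892126795 (array([ 0.03, -0.04,  0.23]), array([47.8, -1.3, 81.2]))
```

>>> {"fn": "step_arm", "kwargs": {"deltas": [[0, 0, 0.2, 25, -0.7, 20, 26], [0, 0, 0.2, 45, -1.3, 40, 26], [0, 0, 0.2, 48, -1.3, 55, 26], [0, 0, 0.2, 48, -1.3, 65, 26], [0, 0, 0.2, 48, -1.3, 70, 26], [0, 0, 0.2, 48, -1.3, 73, 26], [0, 0, 0.2, 48, -1.3, 73, 26], [0, 0, 0.2, 48, -1.3, 73, 26]]}}

```text
time: 17.4
position: [0.6201, -0.2026, -0.0121]
tool_rot: [2.225, 2.217, 0.0]
ft_force: [-0.1, -0.8, -0.5]
grip_width: 0.358
```

```bash
python3 - <<'E'
from m import *
from bench import optics
optics.get_image("wrist")
s,c,im=snap("wrist","w14")
print(s["time"],s["position"],yaw(s),s["ft_force"],delta(s,[.6203,-.1995,-.0203],90))
E
```

```text
17.45 [ 0.62010025 -0.2025599  -0.01214235] 89.79950718777718 [ 0.16122925  0.42756563 -0.33826818] (array([ 0.04,  0.02, -0.2 ]), array([3.1, 0.2, 8.2]))
```

View pics/w14.png

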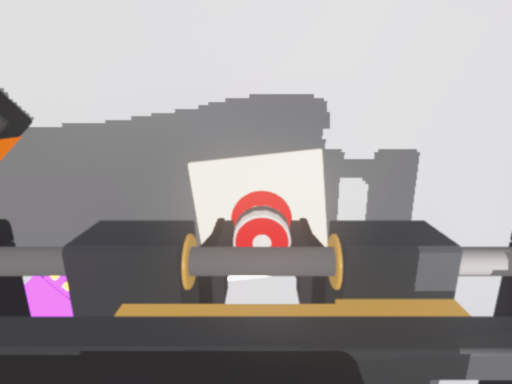

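>>> {"fn": "step_arm", "kwargs": {"deltas": [[0, 0, -0.2, 1.5, 0, 0, 26], [0, 0, -0.2, 3, 0.2, 2, 26], [0, 0, -0.2, 3, 0.2, 5, 26], [0, 0, -0.2, 3, 0.2, 7, 26], [0, 0, -0.2, 3, 0.2, 8, 26], [0, 0, -0.2, 3, 0.2, 8, 26], [0, 0, -0.2, 3, 0.2, 8, 26], [0, 0, -0.2, 3, 0.2, 8, 26]]}}

```text
time: 18.5
position: [0.62, -0.1994, -0.0206]
tool_rot: [2.221, 2.222, -0.0]
ft_force: [0.1, 0.3, 0.2]
grip_width: 0.356
```

```bash
python3 - <<'E'
from m import *
s,c,im=snap("wrist","w15")
print(s["time"],s["position"],yaw(s),s["ft_force"],delta(s,[.6203,-.1995,-.0203],90))
h=cv2.cvtColor(im,cv2.COLOR_RGB2HSV); m=cv2.inRange(h,np.array(C["red"][0]),np.array(C["red"][1]))
for r in range(196,246,3):
    u=np.where(m[r])[0]; print(r,u.min() if len(u) else None,u.max() if len(u) else None,end="; ")
print(ray(c,261,242,.022))
for r in (0,): print(proj(c,[.6203,-.198,.004]),proj(c,[.6203,-.198+.019,.004]))
E
```

```text
18.5 [ 0.6200094  -0.19936003 -0.02061209] 90.01081065857153 [0.12087111 0.34621941 0.23625942] (array([0.  , 0.  , 0.01]), array([-0.1,  0.3, -0.3]))
196 None None; 199 None None; 202 251 271; 205 245 277; 208 241 281; 211 238 285; 214 236 287; 217 234 288; 220 234 289; 223 247 289; 226 243 280; 229 240 282; 232 239 284; 235 238 285; 238 237 286; 241 237 286; 244 237 286; [ 0.62015972 -0.19780368  0.022     ]
[261.27972808 229.53339849] [261.31661492 198.86777251]
```

View pics/w15.png

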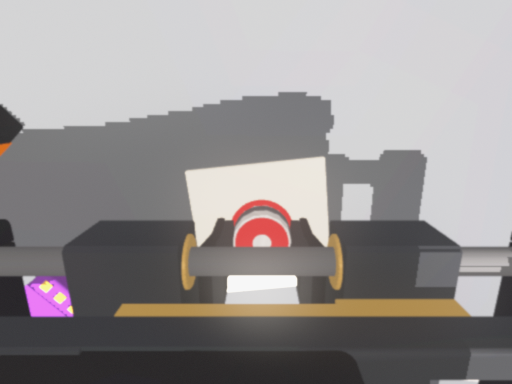

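>>> {"fn": "step_arm", "kwargs": {"deltas": [[0, 0, 0, 0, 0, 0, 40], [0, 0, 0, 0, 0, 0, 60], [0, 0, 0, 0, 0, 0, 75], [0, 0, 0, 0, 0, -10, 80], [0, 0, 0, 0, 0, -40, 87], [0, 0, 0, 0, 0, -80, 87], [0, 0, 0, -30, -20, -115, 87], [0, 0, 0, -60, -50, -140, 87]]}}

```text
time: 19.55
position: [0.571, -0.2593, 0.1221]
tool_rot: [2.217, 2.222, 0.002]
ft_force: [0.4, -1.2, 0.4]
grip_width: 0.994
```

```bash
python3 - <<'E'
from m import *
from bench import optics
for i in range(3): optics.get_image("wrist")
s,c,im=snap("wrist","w16")
print(s["time"],s["position"],yaw(s),s["ft_force"],s["joint_positions"].round(2))
rep(c,im,["red","orange"],[.004,.02,.022])
E
```

```text
19.7 [ 0.56957797 -0.26284142  0.12148049] 89.71314659281958 [-0.04193091  0.58351641 -0.63632422] [ 1.15  0.49 -1.    1.57  0.43  1.31  0.08]
red [300.5 107.8] 65 z 0.004 cent [ 608.6 -192.8] ell [ 621.8 -198.9] [35.7 37.7] rect [ 609.9 -194.7] [34.3 13.8] 70.3
red [300.5 107.8] 65 z 0.02 cent [ 606.6 -192.7] ell [ 619.2 -198.4] [33.9 35.7] rect [ 607.9 -194.5] [32.6 13.1] 70.3
red [300.5 107.8] 65 z 0.022 cent [ 606.4 -192.7] ell [ 618.8 -198.4] [33.7 35.5] rect [ 607.6 -194.4] [32.4 13. ] 70.3
red [313.1 115.5] 410 z 0.004 cent [ 621.1 -200.2] ell [ 622.8 -199.1] [24.2 26.4] rect [ 623.  -199.3] [26.6 28.7] 44.1
red [313.1 115.5] 410 z 0.02 cent [ 618.5 -199.6] ell [ 620.1 -198.6] [23. 25.] rect [ 620.3 -198.8] [25.2 27.2] 44.1
red [313.1 115.5] 410 z 0.022 cent [ 618.2 -199.6] ell [ 619.7 -198.6] [22.8 24.9] rect [ 620.  -198.8] [25.1 27.1] 44.1
red [505.3 211.5] 176 z 0.004 cent [ 830.5 -300.8] ell [ 829.3 -302. ] [17.7 20.1] rect [ 829. -302.] [17.2 19. ] 6.1
red [505.3 211.5] 176 z 0.02 cent [ 817.2 -295.1] ell [ 816.1 -296.3] [16.8 19.1] rect [ 815.8 -296.3] [16.4 18. ] 6.1
red [505.3 211.5] 176 z 0.022 cent [ 815.6 -294.4] ell [ 814.4 -295.6] [16.7 19. ] rect [ 814.1 -295.6] [16.3 17.9] 6.1
orange [139.5  67.8] 442 z 0.004 cent [ 455.4 -155.7] ell [ 445.7 -144.3] [46.8 57.1] rect [ 447.8 -147.1] [44.4 43.8] 43.2
orange [139.5  67.8] 442 z 0.02 cent [ 461.2 -157.4] ell [ 452.  -146.6] [44.4 54.2] rect [ 454.  -149.3] [42.1 41.6] 43.2
orange [139.5  67.8] 442 z 0.022 cent [ 462.  -157.6] ell [ 452.8 -146.9] [44.1 53.9] rect [ 454.8 -149.5] [41.8 41.3] 43.2
```

View pics/w16.png

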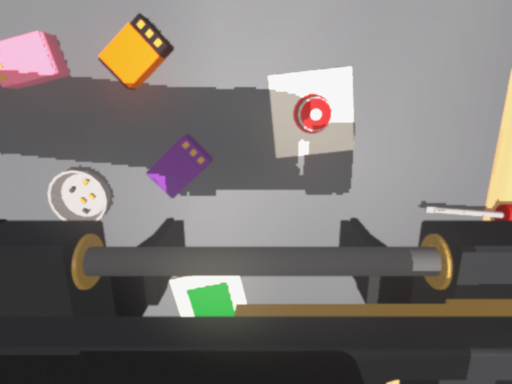

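```bash
python3 - <<'E'
from m import *
from bench import ctrl
s=ctrl.get_state()
print(s["position"],delta(s,[.40,-.20,.12],45))
im=cv2.imread("pics/w16.png");cv2.imwrite("pics/w16z.png",cv2.resize(im[0:100,80:190],(660,600),interpolation=cv2.INTER_CUBIC))
E
```

```text
[ 0.56999243 -0.26041047  0.12047243] (array([1.000e-01, 4.000e-02, 4.488e+01]), array([  60.1, -170.1,    0.2]))
```

View pics/w16z.png

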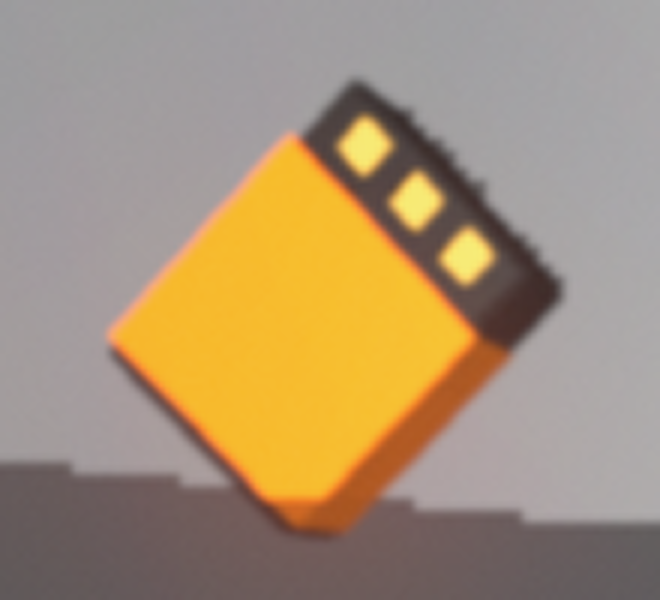

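>>> {"fn": "step_arm", "kwargs": {"deltas": [[0, 0, 9, 8, -30, 0, 87], [0, 0, 18, 20, -65, 0, 87], [0, 0, 27, 34, -100, 0, 87], [0, 0, 36, 48, -140, 0, 87], [0, 0, 44, 58, -165, 0, 87], [0, 0, 44.9, 60, -170, 0, 87], [0, 0, 44.9, 60, -170, 0, 87], [0, 0, 44.9, 60, -170, 0, 87]]}}

```text
time: 20.75
position: [0.4013, -0.199, 0.1196]
tool_rot: [-2.899, -1.209, -0.002]
ft_force: [0.6, -0.8, -0.1]
grip_width: 0.999
```

```bash
python3 - <<'E'
from m import *
from bench import optics
for i in range(3): optics.get_image("wrist")
s,c,im=snap("wrist","w17")
print(s["time"],s["position"],yaw(s),s["joint_positions"].round(2))
print(proj(c,[.453,-.147,.02]))
rep(c,im,["orange"],[.02])
cv2.imwrite("pics/w17z.png",cv2.resize(im[20:170,180:340],(640,600),interpolation=cv2.INTER_CUBIC)[:,:,::-1])
E
```

```text
20.9 [ 0.40079715 -0.1990473   0.11935096] 45.19404799641147 [ 1.45 -0.06 -1.01  1.99 -0.06  1.19 -0.31]
[263.05490474 104.36756965]
orange [255.9 113.5] 750 z 0.02 cent [ 442.5 -148.1] ell [ 442.8 -150.1] [26.4 36.1] rect [ 446.2 -151.5] [25.7 34.9] 41.8
```

View pics/w17.png

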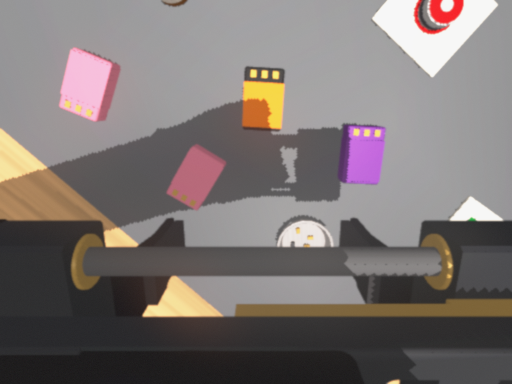

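View pics/w17z.png

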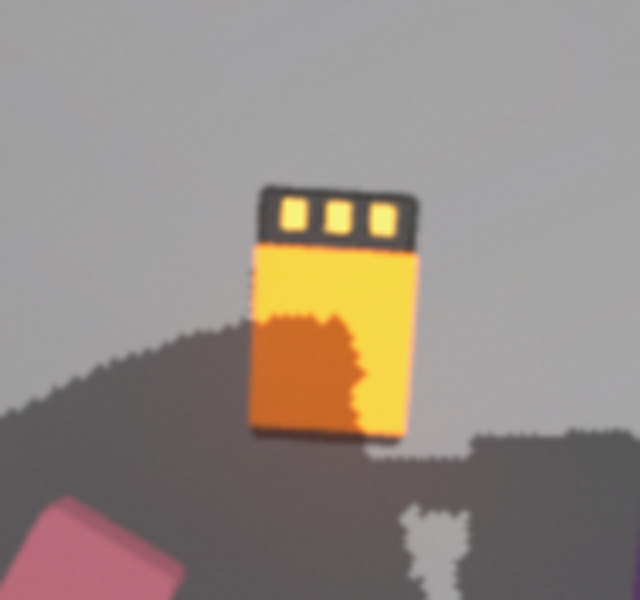

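```bash
python3 - <<'E'
from m import *
from bench import optics,ctrl
c=optics.get_calibration("wrist")
P=np.array([ray(c,180+u/4-.4,20+v/4-.4,.02)[:2]*1000 for u,v in [(261,186),(418,195),(407,440),(249,433)]])
print(P.round(1),P.mean(0))
a=(P[0]+P[1]-P[2]-P[3])/2; b=(P[1]+P[2]-P[0]-P[3])/2
print(np.linalg.norm(a),np.degrees(np.arctan2(a[1],a[0])),np.linalg.norm(b),np.degrees(np.arctan2(b[1],b[0])))
s=ctrl.get_state();print(s["position"],yaw(s)); m=P.mean(0)/1000
for z in (.06,-.024): print(delta(s,[m[0],m[1],z],42))
E
```

```text
[[ 464.4 -112.3]
 [ 488.  -138.3]
 [ 449.  -175.4]
 [ 423.8 -148.2]] [ 456.29227095 -143.51562034]
54.02402530858709 42.521800093329496 36.04234225783622 -47.53009552380144
[ 0.40061583 -0.19908801  0.11932185] 45.17548201551311
(array([-0.04, -0.08,  3.18]), array([78.6,  0.4, 59.4]))
(array([-0.04, -0.08,  3.18]), array([ 78.5,   0.4, 143.4]))
```

>>> {"fn": "step_arm", "kwargs": {"deltas": [[0, 0, 2.7, 35, 0, 30, 87], [0, 0, 2.7, 70, 0, 60, 87], [0, 0, 2.7, 78, 0.3, 90, 80], [0, 0, 2.7, 78, 0.3, 120, 70], [0, 0, 2.7, 78, 0.3, 137, 70], [0, 0, 2.7, 78, 0.3, 142, 70], [0, 0, 2.7, 78, 0.3, 143, 70], [0, 0, 2.7, 78, 0.3, 143, 70]]}}

```text
time: 21.95
position: [0.456, -0.1449, -0.0227]
tool_rot: [2.928, 1.135, 0.001]
ft_force: [-0.5, -0.4, -0.7]
grip_width: 0.808
```

```bash
python3 - <<'E'
from m import *
from bench import optics
optics.get_image("wrist")
s,c,im=snap("wrist","w18")
print(s["time"],s["position"],yaw(s),s["ft_force"])
E
```

```text
22.0 [ 0.45597118 -0.14489875 -0.02268093] 42.38925615817835 [-0.18310046 -0.90810081  0.63202908]
```

View pics/w18.png

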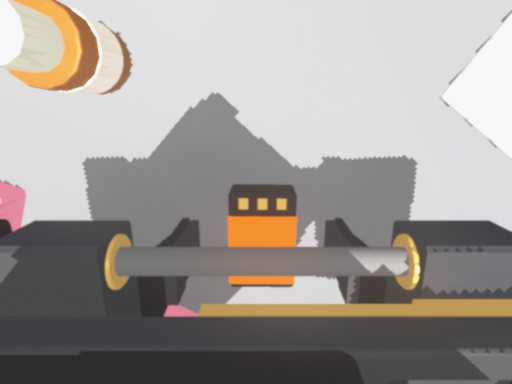

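>>> {"fn": "step_arm", "kwargs": {"deltas": [[0, 0, 0, 0, 0, 0, 50], [0, 0, 0, 0, 0, 0, 38], [0, 0, 0, 0, 0, 0, 30], [0, 0, 0, 0, 0, 0, 30], [0, 0, 0, 0, 0, 0, 30], [0, 0, 0, 0, 0, 0, 30], [0, 0, 0, 0, 0, 0, 30], [0, 0, 0, 0, 0, 0, 30]], "newtons": 18}}

```text
time: 23.05
position: [0.4553, -0.1443, -0.0236]
tool_rot: [2.929, 1.136, 0.0]
ft_force: [1.1, -0.1, 0.2]
grip_width: 0.41
```

```bash
python3 - <<'E'
from m import *
s,c,im=snap("wrist","w19")
p=s["position"];print(s["time"],p,yaw(s),s["ft_force"],s["grip_width"]*87)
print(delta(s,[p[0],p[1],.075],42.5),delta(s,[.50,.10,.075],90),delta(s,[.49,.25,.075],90))
cv2.imwrite("pics/w19z.png",cv2.resize(im[170:300,180:340],(738,600),interpolation=cv2.INTER_CUBIC)[:,:,::-1])
print(proj(c,[p[0],p[1],.02]))
E
```

```text
23.05 [ 0.45528635 -0.14433454 -0.02358405] 42.41432589462027 [ 1.09230422 -0.05021894  0.22033873] 35.65084709784452
(array([ 0.01,  0.  , -0.09]), array([ -0. ,   0. , -98.6])) (array([ 1.000e-02,  0.000e+00, -4.759e+01]), array([ 197.8, -150.2,  -98.6])) (array([ 1.000e-02,  0.000e+00, -4.759e+01]), array([ 291.6, -267.7,  -98.6]))
[263.23185878 245.06060041]
```

View pics/w19z.png

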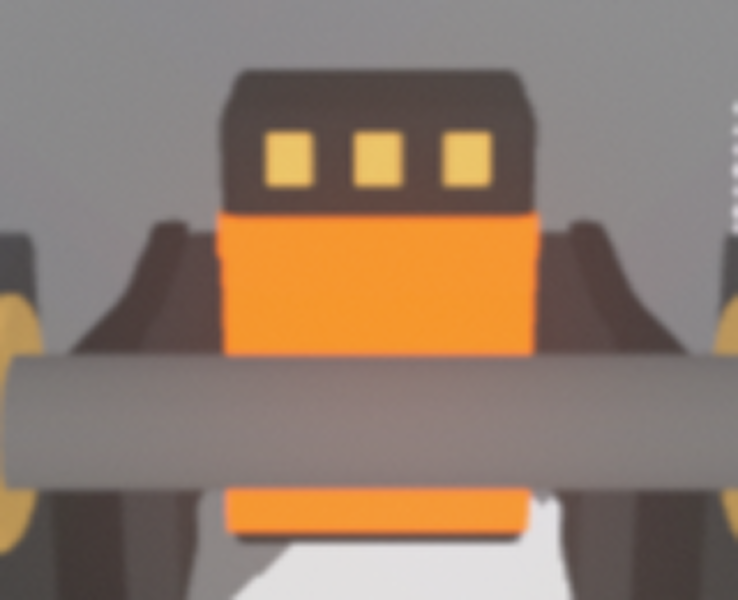

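```bash
python3 - <<'E'
from m import *
from bench import ctrl,optics
s=ctrl.get_state();c=optics.get_calibration("wrist");p,R=pose(s)
for q in [(262,195.6),(262,286.4)]: print((R.inv().apply(ray(c,*q,.02)-p)*1000).round(1))
print(delta(s,[.52,.08,.08],105))
E
```

```text
[ 27.6  -0.7 -43.6]
[-25.   -0.6 -43.6]
(array([ 1.000e-02,  1.000e-02, -6.259e+01]), array([ 199.1, -122. , -103.6]))
```

>>> {"fn": "step_arm", "kwargs": {"deltas": [[0, 0, 0, 0, 0, -20, 30], [0, 0, 0, 0, 0, -60, 30], [0, 0, -10, 20, -12, -100, 30], [0, 0, -20, 60, -36, -104, 30], [0, 0, -30, 105, -64, -104, 30], [0, 0, -40, 150, -92, -104, 30], [0, 0, -50, 190, -116, -104, 30], [0, 0, -60, 199, -122, -104, 30]]}}

```text
time: 24.1
position: [0.5196, 0.0846, 0.0806]
tool_rot: [-1.953, -2.459, -0.003]
ft_force: [0.0, -0.5, -1.5]
grip_width: 0.408
```

```bash
python3 - <<'E'
from m import *
from bench import ctrl
s=ctrl.get_state()
print(s["time"],s["position"],yaw(s),s["ft_force"],s["grip_width"]*87,s["joint_positions"].round(2))
print(delta(s,[.575,.383,.08],180))
E
```

```text
24.1 [0.51959274 0.08462539 0.08056115] 103.08602544855533 [ 0.02618832 -0.53962492 -1.47088552] 35.48765772402981 [ 0.89  0.42 -1.3   1.86  0.44  1.2  -0.33]
(array([  0.12,  -0.09, -76.91]), array([278.1, 121.5,   1.3]))
```

>>> {"fn": "step_arm", "kwargs": {"deltas": [[0, 0, -10, 30, 13, 0, 30], [0, 0, -20, 60, 26, 0, 30], [0, 0, -30, 90, 39, 0, 30], [0, 0, -39, 120, 52, 0, 30], [0, 0, -46, 150, 65, 0, 30], [0, 0, -52, 175, 76, 0, 30], [0, 0, -54, 185, 81, 0, 30], [0, 0, -54, 185, 81, 0, 30]]}}

```text
time: 25.1
position: [0.5589, 0.2783, 0.0801]
tool_rot: [-0.642, -3.074, 0.001]
ft_force: [-0.1, 0.3, -1.2]
grip_width: 0.413
```

```bash
python3 - <<'E'
from m import *
from bench import ctrl
s=ctrl.get_state()
print(s["time"],s["position"],yaw(s),s["ft_force"],s["grip_width"]*87,s["joint_positions"].round(2))
print(delta(s,[.575,.383,.08],180))
E
```

```text
25.1 [0.55886537 0.27825403 0.08006557] 156.40212382197254 [-0.13172999  0.34403472 -1.1730682 ] 35.91483738308331 [ 0.4   0.71 -1.29  1.62  0.7   1.35  0.17]
(array([ -0.03,  -0.05, -23.6 ]), array([ 27.1, 102.4,   0. ]))
```

>>> {"fn": "step_arm", "kwargs": {"deltas": [[0, 0, -8, 8, 30, 0, 30], [0, 0, -16, 16, 60, 0, 30], [0, 0, -22, 24, 90, 0, 30], [0, 0, -23.6, 27, 102, 0, 30], [0, 0, -23.6, 27, 102, 0, 30], [0, 0, -23.6, 27, 102, 0, 30], [0, 0, -23.6, 27, 102, 0, 30], [0, 0, -23.6, 27, 102, 0, 30]]}}

```text
time: 26.1
position: [0.5757, 0.3814, 0.0805]
tool_rot: [0.002, 3.141, -0.001]
ft_force: [0.3, -0.3, -1.3]
grip_width: 0.41
```

```bash
python3 - <<'E'
from m import *
from bench import optics
optics.get_image("wrist")
s,c,im=snap("wrist","w20")
print(s["time"],s["position"],yaw(s),s["ft_force"],s["grip_width"]*87,s["joint_positions"].round(2))
rep(c,im,["orange"],[.004])
E
```

```text
26.15 [0.57558829 0.38165632 0.08045622] 179.95804297332558 [-0.84204896 -0.70406123 -1.18294025] 35.44682187903431 [ 0.16  0.85 -1.27  1.44  0.81  1.44  0.46]
orange [259.8 123.6] 1166 z 0.004 cent [520.2 381.8] ell [519.9 380.4] [25.1 49.1] rect [517.2 384.9] [40.7 28.5] 88.0
orange [261.7 231.3] 2028 z 0.004 cent [619.7 383.4] ell [620.  383.5] [33.3 79.7] rect [620.1 383.4] [30.4 64.5] 0.9
orange [261.5 280. ] 574 z 0.004 cent [671.3 383.3] ell [671.3 383.3] [ 9.5 95.1] rect [671.3 383.3] [ 8.9 62.3] 0.0
```

View pics/w20.png

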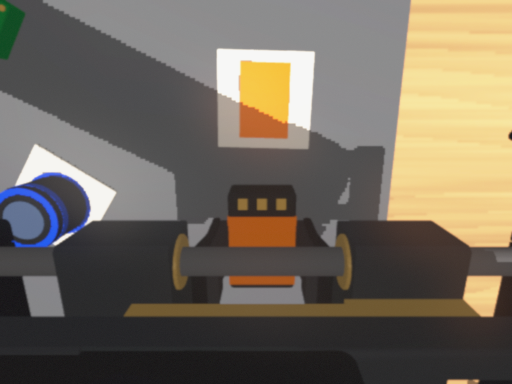

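Orange printed rectangle seen from about (240,61) to (289,138), pad tilted slightly. Fit its corners.

```bash
python3 - <<'E'
from m import *
from bench import ctrl,optics
s=ctrl.get_state();c=optics.get_calibration("wrist");im=cv2.imread("pics/w20.png")[:,:,::-1].copy()
h=cv2.cvtColor(im,cv2.COLOR_RGB2HSV)
m=cv2.inRange(h,np.array((5,130,80)),np.array((28,255,255))); m[:,:225]=0;m[:,305:]=0;m[150:]=0;m[:55]=0
n,l,st,ce=cv2.connectedComponentsWithStats(m); i=1+st[1:,4].argmax(); print(st[i],rect(c,l==i,.004))
w=cv2.inRange(h,np.array((0,0,120)),np.array((180,255,255)));w[:,:200]=0;w[:,330:]=0;w[160:]=0
cv2.imwrite("pics/w20z.png",cv2.resize(im[35:165,200:330],(600,600),interpolation=cv2.INTER_CUBIC)[:,:,::-1])
print(s["position"],yaw(s))
E
```

```text
[ 240   61   50   77 3647] ((500.84356689453125, 385.67388916015625), (40.80989074707031, 61.53778839111328), 89.00995635986328)
[0.57552858 0.38181834 0.08045865] 179.9706706656507
```

View pics/w20z.png

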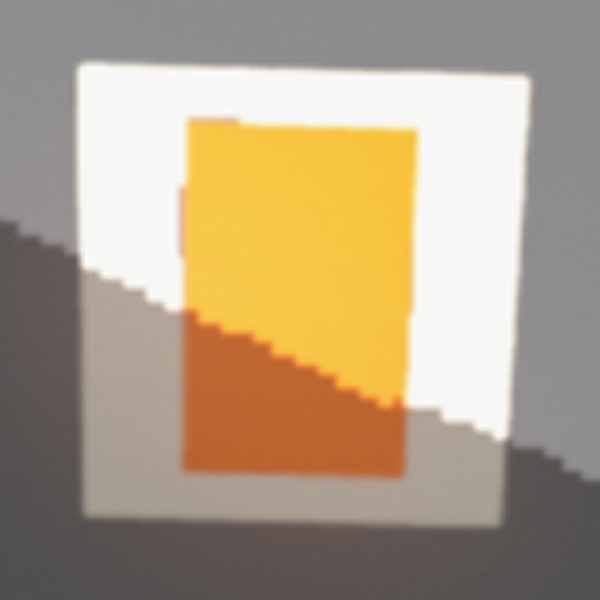

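```bash
python3 - <<'E'
from m import *
from bench import ctrl,optics
s=ctrl.get_state();c=optics.get_calibration("wrist")
k=130/600
for L in ([(78,65),(531,76),(503,527),(84,517)],[(188,120),(418,129),(405,478),(183,471)]):
    P=np.array([ray(c,200+u*k-.4,35+v*k-.4,.004)[:2]*1000 for u,v in L])
    a=(P[0]+P[1]-P[2]-P[3])/2; b=(P[1]+P[2]-P[0]-P[3])/2
    print(P.mean(0),np.linalg.norm(a),np.degrees(np.arctan2(a[1],a[0])),np.linalg.norm(b),np.degrees(np.arctan2(b[1],b[0])))
p,R=pose(s)
# battery in hand at top z
z=p[2]+.0236+.02
for q in [(228.5,215.5),(297.5,215.5),(261.5,195.6),(261.5,286.4)]: print((R.inv().apply(ray(c,*q,z)-p)*1000).round(1))
E
```

```text
[501.11837202 385.85192649] 79.37213983744337 178.71850231197814 79.6902298137604 88.7164188486281
[501.07089747 385.75265352] 61.5626054534708 178.6318971817039 41.35979173505343 88.10452933272362
[ 14.9 -15.6 -43.6]
[ 15.   20.5 -43.6]
[ 25.8   1.7 -43.6]
[-26.9   1.7 -43.6]
```

```bash
python3 - <<'E'
from m import *
from bench import ctrl,optics
s=ctrl.get_state();c=optics.get_calibration("wrist");p,R=pose(s)
o=-c["R"].T@c["t"]; print(R.inv().apply(o-p)*1000,(R.inv().as_matrix()@c["R"].T).round(4))
z=p[2]+.0236+.02
print("batt",(ray(c,228.5,215.5,z)+ray(c,297.5,215.5,z))/2*1000,(ray(c,261.5,195.6,z)+ray(c,261.5,286.4,z))/2*1000,p)
E
```

```text
[  70.2160418     1.63392673 -197.16121562] [[ 1.300e-03 -9.659e-01 -2.591e-01]
 [ 1.000e+00  1.100e-03  7.000e-04]
 [-4.000e-04 -2.591e-01  9.659e-01]]
batt [560.57765168 384.29649861 124.05864861] [576.07622599 383.52294239 124.05864861] [0.57552858 0.38181834 0.08045865]
```

```bash
python3 - <<'E'
from m import *
from bench import ctrl
s=ctrl.get_state();print(delta(s,[.501,.384,-.010],178.7))
E
```

```text
(array([-0.02,  0.01,  1.27]), array([74.5,  2.2, 90.4]))
```

>>> {"fn": "step_arm", "kwargs": {"deltas": [[0, 0, 0.6, 30, 1, 10, 30], [0, 0, 1.3, 60, 2, 30, 30], [0, 0, 1.3, 74, 2.2, 50, 30], [0, 0, 1.3, 74.5, 2.2, 70, 30], [0, 0, 1.3, 74.5, 2.2, 84, 30], [0, 0, 1.3, 74.5, 2.2, 90, 30], [0, 0, 1.3, 74.5, 2.2, 90, 30], [0, 0, 1.3, 74.5, 2.2, 90, 30]]}}

```text
time: 27.2
position: [0.5013, 0.385, -0.009]
tool_rot: [0.036, 3.141, 0.001]
ft_force: [0.3, 0.3, -0.8]
grip_width: 0.407
```

```bash
python3 - <<'E'
from m import *
from bench import optics
optics.get_image("wrist")
s,c,im=snap("wrist","w21")
print(s["time"],s["position"],yaw(s),s["ft_force"],s["joint_positions"].round(2))
print(delta(s,[.501,.384,-.0195],178.7))
E
```

```text
27.25 [ 0.50126388  0.38499004 -0.00890662] 178.70076392324313 [-0.00531956 -0.53470665 -1.04589371] [ 0.17  0.84 -1.24  1.67  0.84  1.26  0.3 ]
(array([0.05, 0.04, 0.  ]), array([ 0.2, -1. , 10.6]))
```

View pics/w21.png

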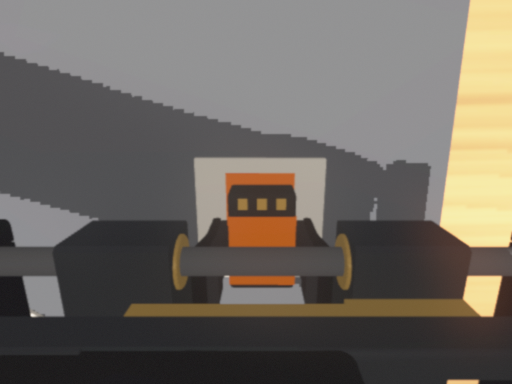

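>>> {"fn": "step_arm", "kwargs": {"deltas": [[0, 0, 0, 0.2, -1.2, 0, 30], [0, 0, 0, 0.2, -1.2, 3, 30], [0, 0, 0, 0.2, -1.2, 6, 30], [0, 0, 0, 0.2, -1.2, 9, 30], [0, 0, 0, 0.2, -1.2, 10, 30], [0, 0, 0, 0.2, -1.2, 10.4, 30], [0, 0, 0, 0.2, -1.2, 10.4, 30], [0, 0, 0, 0.2, -1.2, 10.4, 30]]}}

```text
time: 28.3
position: [0.5004, 0.3831, -0.0195]
tool_rot: [-0.035, -3.141, 0.001]
ft_force: [-1.2, -2.8, 5.3]
grip_width: 0.405
```

```bash
python3 - <<'E'
from m import *
s,c,im=snap("wrist","w22")
print(s["time"],s["position"],yaw(s),s["ft_force"])
cv2.imwrite("pics/w22z.png",cv2.resize(im[150:300,180:345],(660,600),interpolation=cv2.INTER_CUBIC)[:,:,::-1])
E
```

```text
28.3 [ 0.50043026  0.38310968 -0.01954663] 178.71393197840587 [-1.21354019 -2.84336896  5.25993063]
```

View pics/w22z.png

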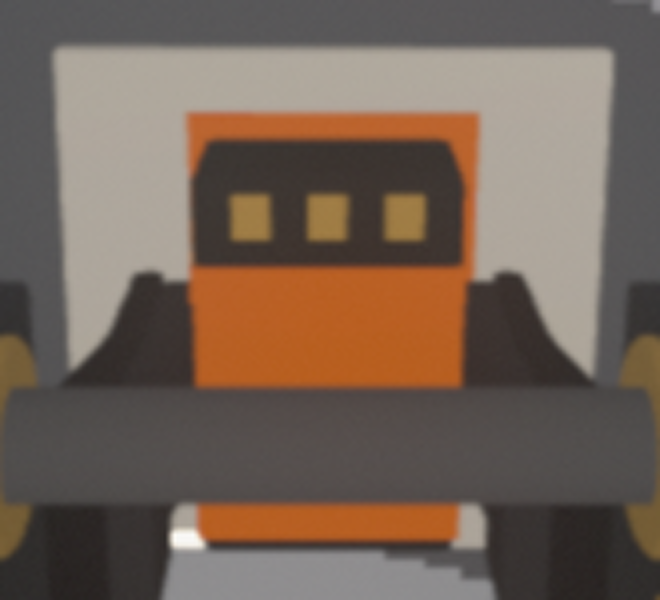

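>>> {"fn": "step_arm", "kwargs": {"deltas": [[0, 0, 0, 0, 0, -1.5, 30], [0, 0, 0, 0, 0, -2, 30], [0, 0, 0, 1, 0.6, -2, 30], [0, 0, 0, 1, 0.6, -2, 30], [0, 0, 0, 1, 0.6, -1, 30], [0, 0, 0, 1, 0.6, -0.3, 30], [0, 0, 0, 1, 0.6, 0, 30], [0, 0, 0, 1, 0.6, 0, 30]]}}

```text
time: 29.35
position: [0.4996, 0.3839, -0.0195]
tool_rot: [0.035, 3.141, -0.001]
ft_force: [-1.6, -2.5, 5.8]
grip_width: 0.409
```

```bash
python3 - <<'E'
from m import *
s,c,im=snap("wrist","w23")
print(s["time"],s["position"],yaw(s),s["ft_force"])
cv2.imwrite("pics/w23z.png",cv2.resize(im[150:300,180:345],(660,600),interpolation=cv2.INTER_CUBIC)[:,:,::-1])
E
```

```text
29.35 [ 0.49959572  0.38391985 -0.01952429] 178.71426054948103 [-1.63324846 -2.4585565   5.79115776]
```

View pics/w23z.png

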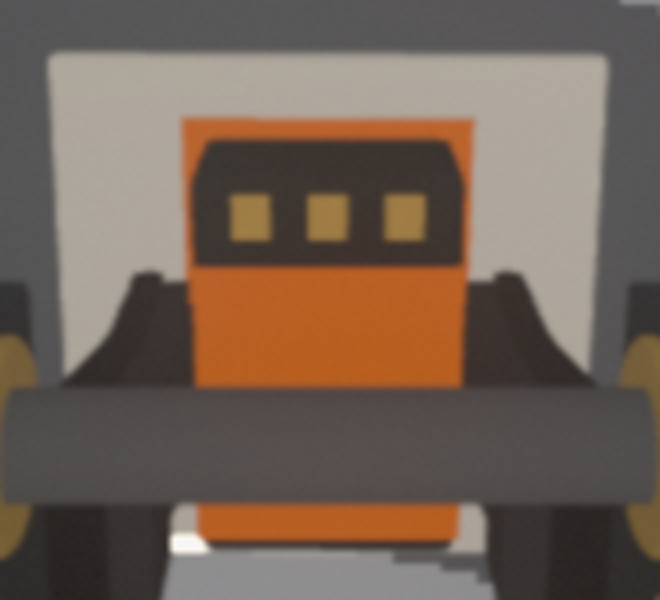

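>>> {"fn": "step_arm", "kwargs": {"deltas": [[0, 0, 0, 0, 0, 0, 45], [0, 0, 0, 0, 0, 0, 65], [0, 0, 0, 0, 0, 0, 80], [0, 0, 0, 0, 0, -10, 87], [0, 0, 0, 0, 0, -40, 87], [0, 0, 0, -20, 0, -80, 87], [0, 0, 0, -60, 0, -120, 87], [0, 0, 0, -90, 0, -140, 87]]}}

```text
time: 30.4
position: [0.5918, 0.3825, 0.1235]
tool_rot: [0.037, 3.138, 0.004]
ft_force: [-0.3, -0.6, -0.4]
grip_width: 0.996
```

```bash
python3 - <<'E'
from m import *
from bench import optics
for i in range(2): optics.get_image("wrist")
s,c,im=snap("wrist","w24")
print(s["time"],s["position"],yaw(s),s["ft_force"],s["joint_positions"].round(2))
print(proj(c,[.501,.3855,.02])); 
cv2.imwrite("pics/w24z.png",cv2.resize(im[20:170,180:340],(640,600),interpolation=cv2.INTER_CUBIC)[:,:,::-1])
print(delta(s,[.503,.127,.12],148.4))
E
```

```text
30.5 [0.5942228  0.38175437 0.12317358] 178.39242375838361 [ 0.21430065  0.31134468 -1.11453198] [ 0.14  0.82 -1.27  1.35  0.78  1.5   0.48]
[260.63366675  79.15485019]
(array([ 0.26,  0.2 , 29.99]), array([  84.1, -257.2,    1.9]))
```

View pics/w24z.png

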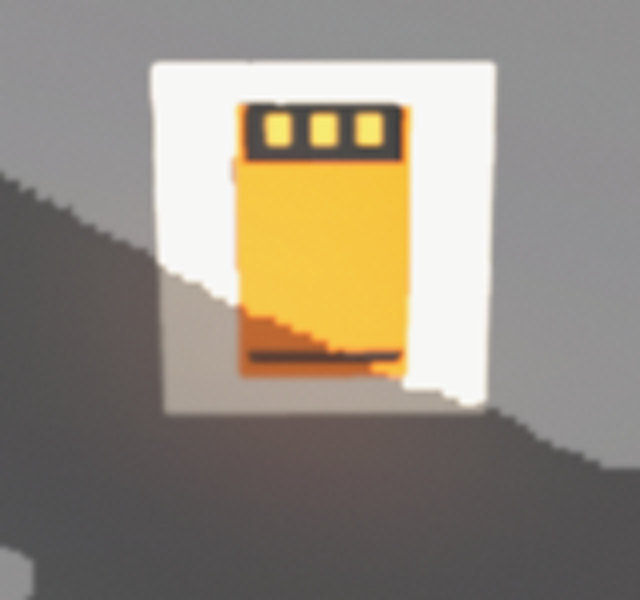

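>>> {"fn": "step_arm", "kwargs": {"deltas": [[0, 0, 5, 17, -50, 2, 87], [0, 0, 10, 34, -104, 2, 87], [0, 0, 16, 51, -155, 2, 87], [0, 0, 22, 68, -208, 2, 87], [0, 0, 28, 82, -250, 2, 87], [0, 0, 30, 84, -257, 2, 87], [0, 0, 30, 84, -257, 2, 87], [0, 0, 30, 84, -257, 2, 87]]}}

```text
time: 31.55
position: [0.4995, 0.1291, 0.1181]
tool_rot: [-0.841, -3.026, -0.002]
ft_force: [0.6, 1.1, -0.4]
grip_width: 1.001
```

```bash
python3 - <<'E'
from m import *
from bench import optics
for i in range(2): optics.get_image("wrist")
s,c,im=snap("wrist","w25")
print(s["time"],s["position"],yaw(s),s["joint_positions"].round(2),np.abs(s["qd"]).max())
rep(c,im,["green"],[.018]); p,R=pose(s); o=-c["R"].T@c["t"]; print(o-p-R.apply([.071,0,-.197]))
cv2.imwrite("pics/w25z.png",cv2.resize(im[20:170,180:340],(640,600),interpolation=cv2.INTER_CUBIC)[:,:,::-1])
E
```

```text
31.65 [0.49959323 0.12909438 0.11805664] 148.92425056406975 [ 0.88  0.35 -1.36  1.84  0.36  1.25  0.44] 0.00439507513838773
green [259.9 106.7] 1286 z 0.018 cent [439.3 165.7] ell [440.2 165.1] [46.  46.4] rect [439.8 165.7] [40.8 41.1] 57.9
[0.00074161 0.00134983 0.00015967]
```

View pics/w25z.png

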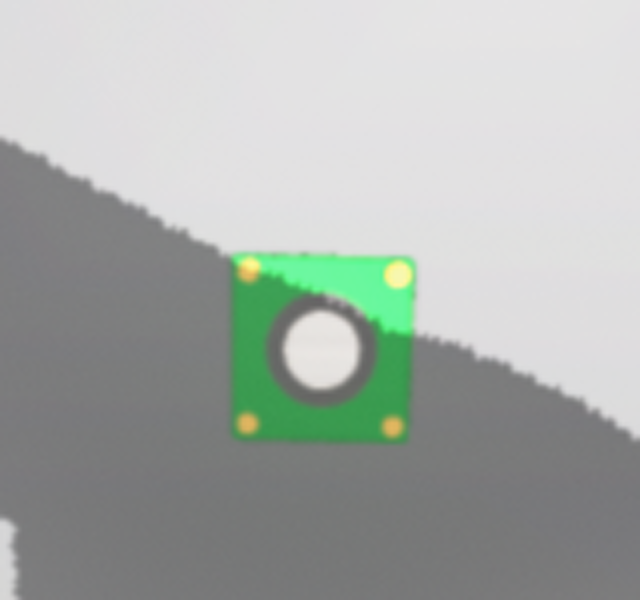

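```bash
python3 - <<'E'
from m import *
from bench import ctrl,optics
s=ctrl.get_state();c=optics.get_calibration("wrist")
print(ray(c,259.9,107.1,.018), s["position"],delta(s,[.4393,.1643,.05],147.9),delta(s,[.4393,.1643,-.025],147.9))
E
```

```text
[0.43967929 0.1652474  0.018     ] [0.4996461  0.12882034 0.11800376] (array([ 0.07, -0.06,  0.99]), array([69.9, -0.9, 68.1])) (array([ 0.07, -0.06,  0.99]), array([ 69.8,  -1. , 143.1]))
```

>>> {"fn": "step_arm", "kwargs": {"deltas": [[0, 0, 0.5, 30, 0, 10, 87], [0, 0, 1, 60, -1, 25, 87], [0, 0, 1, 70, -1, 40, 87], [0, 0, 1, 70, -1, 55, 87], [0, 0, 1, 70, -1, 65, 87], [0, 0, 1, 70, -1, 68, 87], [0, 0, 1, 70, -1, 68, 87], [0, 0, 1, 70, -1, 68, 87]]}}

```text
time: 32.7
position: [0.4399, 0.1626, 0.0504]
tool_rot: [0.873, 3.017, 0.001]
ft_force: [0.7, -0.0, 1.1]
grip_width: 0.998
```

```bash
python3 - <<'E'
from m import *
from bench import ctrl
s=ctrl.get_state()
print(s["position"],yaw(s),s["joint_positions"].round(3),delta(s,[.4393,.1643,-.025],147.9))
E
```

```text
[0.43993073 0.16258634 0.05039058] 147.70826656210997 [ 0.8    0.256 -1.306  2.016  0.282  1.074  0.372] (array([ 0.03,  0.02, -0.19]), array([ 1.5,  1.1, 75.4]))
```

>>> {"fn": "step_arm", "kwargs": {"deltas": [[0, 0, -0.2, 1.5, 1, 20, 80], [0, 0, -0.2, 1.5, 1, 40, 75], [0, 0, -0.2, 1.5, 1, 58, 75], [0, 0, -0.2, 1.5, 1, 70, 75], [0, 0, -0.2, 1.5, 1, 74, 75], [0, 0, -0.2, 1.5, 1, 75, 75], [0, 0, -0.2, 1.5, 1, 75, 75], [0, 0, -0.2, 1.5, 1, 75, 75]]}}

```text
time: 33.7
position: [0.4392, 0.164, -0.0246]
tool_rot: [0.868, 3.018, 0.0]
ft_force: [-0.2, -0.4, 0.3]
grip_width: 0.856
```

```bash
python3 - <<'E'
from m import *
s,c,im=snap("wrist","w26")
print(s["position"],yaw(s),s["joint_positions"].round(3),s["ft_force"])
E
```

```text
[ 0.43917445  0.16404564 -0.02457887] 147.9030809799097 [ 0.632  0.39  -1.162  2.078  0.444  0.95   0.239] [-0.21001763 -0.42319959  0.34947512]
```

View pics/w26.png

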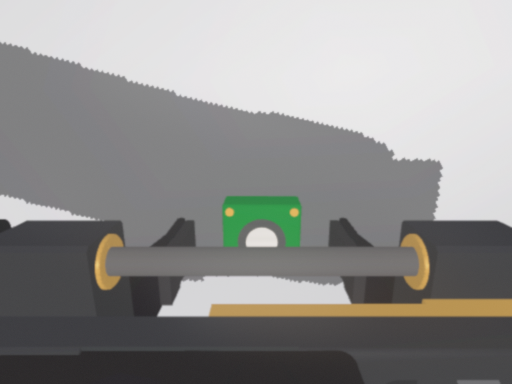

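>>> {"fn": "step_arm", "kwargs": {"deltas": [[0, 0, 0, 0, 0, 0, 60], [0, 0, 0, 0, 0, 0, 46], [0, 0, 0, 0, 0, 0, 36], [0, 0, 0, 0, 0, 0, 36], [0, 0, 0, 0, 0, 0, 36], [0, 0, 0, 0, 0, 0, 36], [0, 0, 0, 0, 0, 0, 36], [0, 0, 0, 0, 0, 0, 36]], "newtons": 15}}

```text
time: 34.75
position: [0.4387, 0.164, -0.025]
tool_rot: [-0.868, -3.019, 0.0]
ft_force: [-0.7, -0.1, -1.2]
grip_width: 0.479
```

```bash
python3 - <<'E'
from m import *
s,c,im=snap("wrist","w27")
p,R=pose(s);print(s["time"],p,yaw(s),s["grip_width"]*87,s["ft_force"])
print((R.inv().apply(ray(c,262,241.5,.018)-np.array([.0005,.0014,0])-p)*1000))
cv2.imwrite("pics/w27z.png",cv2.resize(im[180:300,190:334],(720,600),interpolation=cv2.INTER_CUBIC)[:,:,::-1])
for q in ([.53,.0,.06],[.53,-.25,.06]): print(delta(s,q,120))
E
```

```text
34.75 [ 0.43872538  0.16403461 -0.02502399] 147.9156093733025 41.65741514409777 [-0.74970454 -0.09909769 -1.17742414]
[  0.56526316   0.44137651 -43.02403002]
(array([-0.  ,  0.  , 27.92]), array([-164.5,  -90.5,  -85. ]))
(array([-0.  ,  0.  , 27.92]), array([-297.3, -302.3,  -85. ]))
```

View pics/w27z.png

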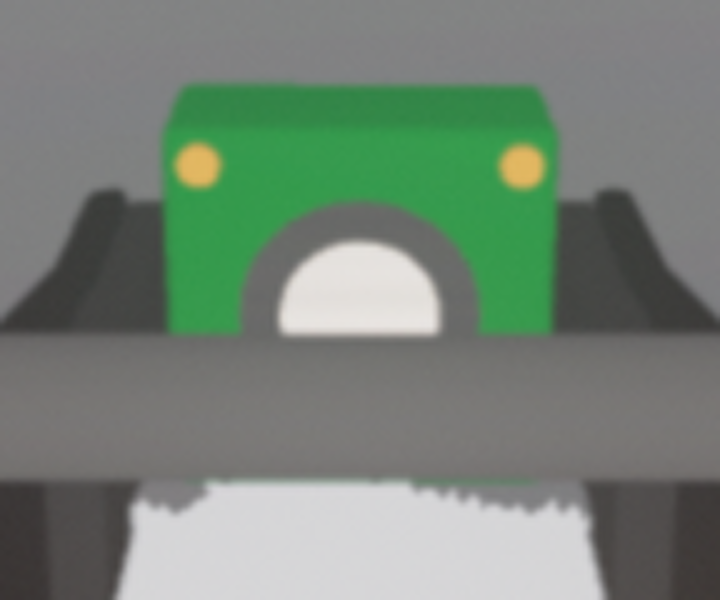

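```bash
python3 - <<'E'
from m import *
from bench import ctrl
s=ctrl.get_state(); print(delta(s,[.54,.0,.085],125))
E
```

```text
(array([-0.  , -0.  , 22.91]), array([-172.9,  -85.2, -110. ]))
```

>>> {"fn": "step_arm", "kwargs": {"deltas": [[0, 0, 0, 0, 0, -20, 36], [0, 0, 0, 0, 0, -65, 36], [0, 0, 4, -20, -10, -105, 36], [0, 0, 8, -60, -29, -110, 36], [0, 0, 12, -105, -51, -110, 36], [0, 0, 17, -150, -73, -110, 36], [0, 0, 22, -173, -85, -110, 36], [0, 0, 22.9, -173, -85, -110, 36]]}}

```text
time: 35.8
position: [0.5407, -0.002, 0.0846]
tool_rot: [-1.456, -2.783, -0.0]
ft_force: [-0.2, 1.4, -0.2]
grip_width: 0.481
```

```bash
python3 - <<'E'
from m import *
from bench import ctrl
s=ctrl.get_state(); print(s["position"],yaw(s),s["joint_positions"].round(2),s["grip_width"]*87,delta(s,[.54,-.35,.085],102.5))
E
```

```text
[ 0.54066238 -0.00198442  0.0845727 ] 124.76067470460781 [ 0.89  0.35 -1.09  1.82  0.33  1.18  0.3 ] 41.81518735936384 (array([-2.000e-02, -4.000e-02,  2.226e+01]), array([-285.5, -199. ,   -0.6]))
```

>>> {"fn": "step_arm", "kwargs": {"deltas": [[0, 0, 3, -40, -28, 0, 36], [0, 0, 6, -85, -59, 0, 36], [0, 0, 9, -130, -91, 0, 36], [0, 0, 12, -175, -122, 0, 36], [0, 0, 15, -220, -153, 0, 36], [0, 0, 18, -260, -181, 0, 36], [0, 0, 21, -285, -199, 0, 36], [0, 0, 22.3, -285, -199, 0, 36]]}}

```text
time: 36.8
position: [0.54, -0.349, 0.0846]
tool_rot: [-1.966, -2.45, -0.0]
ft_force: [0.5, 1.3, -0.3]
grip_width: 0.48
```

```bash
python3 - <<'E'
from m import *
from bench import ctrl
s=ctrl.get_state(); print(s["position"],yaw(s),s["joint_positions"].round(2),s["grip_width"]*87,delta(s,[.526,-.485,.075],102))
E
```

```text
[ 0.53998623 -0.34904564  0.08460208] 102.52629760101557 [ 1.17  0.51 -0.85  1.57  0.4   1.24  0.48] 41.7555114813798 (array([-0.02, -0.02,  0.53]), array([-129.7,  -43.1,    9.6]))
```

>>> {"fn": "step_arm", "kwargs": {"deltas": [[0, 0, 0.5, -40, -13, 3, 36], [0, 0, 0.5, -85, -28, 6, 36], [0, 0, 0.5, -120, -40, 9, 36], [0, 0, 0.5, -130, -43, 10, 36], [0, 0, 0.5, -130, -43, 10, 36], [0, 0, 0.5, -130, -43, 10, 36], [0, 0, 0.5, -130, -43, 10, 36], [0, 0, 0.5, -130, -43, 10, 36]]}}

```text
time: 37.8
position: [0.5278, -0.4829, 0.0754]
tool_rot: [1.971, 2.446, -0.0]
ft_force: [-0.2, -0.1, 1.0]
grip_width: 0.48
```

```bash
python3 - <<'E'
from m import *
from bench import optics
for i in range(2): optics.get_image("wrist")
s,c,im=snap("wrist","w28")
print(s["time"],s["position"],yaw(s),s["joint_positions"].round(2),np.abs(s["qd"]).max())
rep(c,im,["green"],[.004]); p,R=pose(s); o=-c["R"].T@c["t"]; print(o-p-R.apply([.071,0,-.197]))
cv2.imwrite("pics/w28z.png",cv2.resize(im[40:190,180:340],(640,600),interpolation=cv2.INTER_CUBIC)[:,:,::-1])
E
```

```text
37.9 [ 0.52752006 -0.48345303  0.07521317] 102.2397497466431 [ 1.22  0.65 -0.78  1.38  0.46  1.3   0.64] 0.004986361569379529
green [259.2 104.2] 3220 z 0.004 cent [ 510.7 -411.8] ell [ 510.8 -412.4] [53.5 54.1] rect [ 511.1 -412.5] [46.7 45.7] 12.3
green [262.3 216.5] 2488 z 0.004 cent [ 534.3 -507.9] ell [ 535.6 -513.9] [58.2 74.3] rect [ 535.  -512.7] [70.8 46.8] 12.3
[0.00041753 0.00115197 0.00018343]
```

View pics/w28z.png

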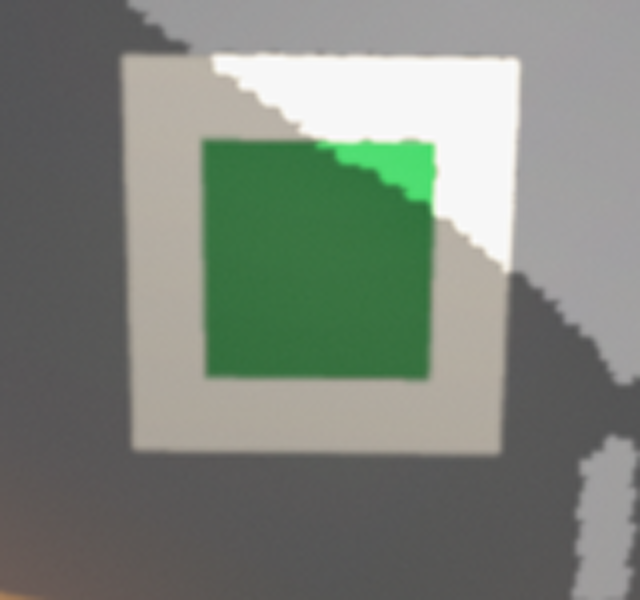

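```bash
python3 - <<'E'
from m import *
from bench import ctrl,optics
s=ctrl.get_state();c=optics.get_calibration("wrist")
for L in ([(122,55),(519,60),(501,454),(132,450)],[(203,140),(435,142),(429,379),(206,377)]):
    P=np.array([ray(c,180+u/4-.4,40+v/4-.4,.004)[:2]*1000 for u,v in L])
    a=(P[0]+P[1]-P[2]-P[3])/2; b=(P[1]+P[2]-P[0]-P[3])/2
    print(P.mean(0),np.linalg.norm(a),np.degrees(np.arctan2(a[1],a[0])),np.linalg.norm(b),np.degrees(np.arctan2(b[1],b[0])))
m=P.mean(0)/1000
ya=102.0
t=np.array([*m,0])-np.array([.0005,.0013,0])-.0005*np.array([np.cos(np.radians(ya)),np.sin(np.radians(ya)),0]); t[2]=-.011
print(t,delta(s,t,ya),s["position"],yaw(s))
E
```

```text
[ 510.84611249 -412.78221159] 79.02907627318389 101.57679159054518 79.48308796510999 11.651000151404777
[ 510.78360947 -412.75081408] 47.51863560619383 101.80274525567881 47.25536606892505 11.810385311638944
[ 0.51038757 -0.41453989 -0.011     ] (array([-0.  ,  0.01,  0.22]), array([71.2, -2. , 86.2])) [ 0.52739275 -0.48364145  0.07517529] 102.22172187796805
```

Target yaw 101.7, descend to 10 mm above.

>>> {"fn": "step_arm", "kwargs": {"deltas": [[0, 0, 0.5, 30, -1, 10, 36], [0, 0, 0.5, 60, -2, 30, 36], [0, 0, 0.5, 71, -2, 50, 36], [0, 0, 0.5, 71, -2, 68, 36], [0, 0, 0.5, 71, -2, 80, 36], [0, 0, 0.5, 71, -2, 86, 36], [0, 0, 0.5, 71, -2, 86, 36], [0, 0, 0.5, 71, -2, 86, 36]]}}

```text
time: 38.95
position: [0.5109, -0.4152, -0.0104]
tool_rot: [1.983, 2.435, 0.0]
ft_force: [-0.4, -0.1, -0.2]
grip_width: 0.479
```

```bash
python3 - <<'E'
from m import *
from bench import optics
optics.get_image("wrist")
s,c,im=snap("wrist","w29")
print(s["time"],s["position"],yaw(s),s["ft_force"],delta(s,[.5104,-.4145,-.0206],101.7))
cv2.imwrite("pics/w29z.png",cv2.resize(im[150:300,180:345],(660,600),interpolation=cv2.INTER_CUBIC)[:,:,::-1])
E
```

```text
39.0 [ 0.51093289 -0.41517868 -0.01029629] 101.70566996388621 [-0.66132193  0.02985494 -0.20890914] (array([0.04, 0.05, 0.01]), array([ 0.8, -0.4, 10.3]))
```

View pics/w29z.png

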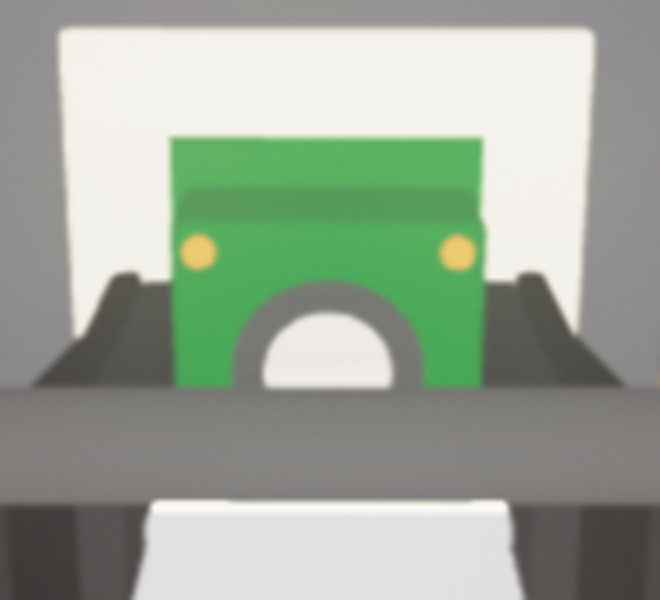

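>>> {"fn": "step_arm", "kwargs": {"deltas": [[0, 0, 0, 0.8, -0.4, 0, 36], [0, 0, 0, 0.8, -0.4, 3, 36], [0, 0, 0, 0.8, -0.4, 6, 36], [0, 0, 0, 0.8, -0.4, 9, 36], [0, 0, 0, 0.8, -0.4, 10, 36], [0, 0, 0, 0.8, -0.4, 10.3, 36], [0, 0, 0, 0.8, -0.4, 10.3, 36], [0, 0, 0, 0.8, -0.4, 10.3, 36]]}}

```text
time: 40.05
position: [0.5097, -0.414, -0.021]
tool_rot: [-1.983, -2.436, 0.001]
ft_force: [-2.2, 2.0, 4.6]
grip_width: 0.478
```

```bash
python3 - <<'E'
from m import *
s,c,im=snap("wrist","w30")
print(s["time"],s["position"],yaw(s),s["ft_force"])
cv2.imwrite("pics/w30z.png",cv2.resize(im[150:300,180:345],(660,600),interpolation=cv2.INTER_CUBIC)[:,:,::-1])
p=[.5108,-.4127]; u=np.radians(101.7); ex=np.array([np.cos(u),np.sin(u)]); ey=np.array([np.sin(u),-np.cos(u)])
for a,b in ((24,24),(24,-24),(21,21),(21,-21)):
    q=np.array(p)+ex*a/1000+ey*b/1000; print(((proj(c,[*q,.004])+.4-[180,150])*4).round(1))
E
```

```text
40.05 [ 0.50967374 -0.41403736 -0.02096105] 101.71202675421827 [-2.19564153  1.99729627  4.56765486]
[499.7 165.7]
[164.5 165.2]
[478.1 185.8]
[186.1 185.4]
```

View pics/w30z.png

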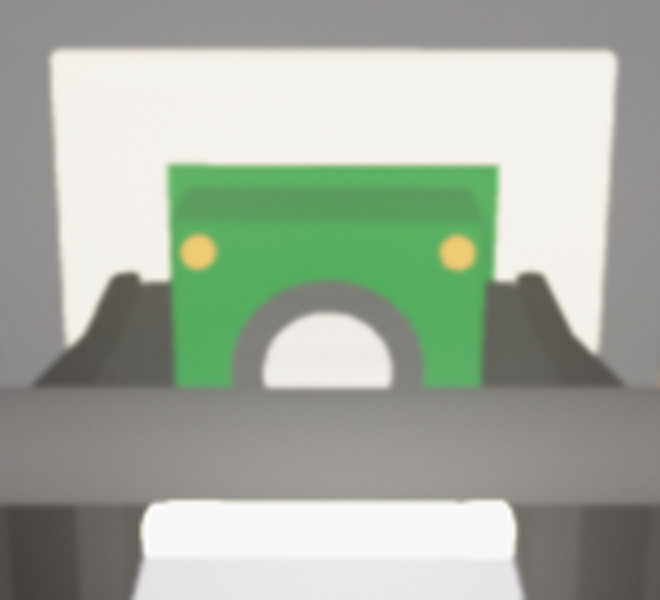

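>>> {"fn": "step_arm", "kwargs": {"deltas": [[0, 0, 0, 0, 0, 0, 50], [0, 0, 0, 0, 0, 0, 65], [0, 0, 0, 0, 0, 0, 80], [0, 0, 0, 0, 0, -10, 87], [0, 0, 0, 0, 0, -40, 87], [0, 0, 0, -20, 0, -80, 87], [0, 0, 0, -60, 0, -120, 87], [0, 0, 0, -90, 0, -140, 87]]}}

```text
time: 41.1
position: [0.5293, -0.5047, 0.1228]
tool_rot: [1.981, 2.432, -0.001]
ft_force: [0.1, -0.1, -0.8]
grip_width: 0.999
```

```bash
python3 - <<'E'
from m import *
from bench import optics
for i in range(2): optics.get_image("wrist")
s,c,im=snap("wrist","w31"); print(s["time"],s["position"],yaw(s))
cv2.imwrite("pics/w31z.png",cv2.resize(im[20:170,180:340],(640,600),interpolation=cv2.INTER_CUBIC)[:,:,::-1])
s,c,im=snap("top","t31"); cv2.imwrite("pics/t31z.png",cv2.resize(im[130:280,100:420],(800,375),interpolation=cv2.INTER_CUBIC)[:,:,::-1])
E
```

```text
41.2 [ 0.52869893 -0.50751444  0.12229131] 101.41929195867623
```

View pics/w31z.png

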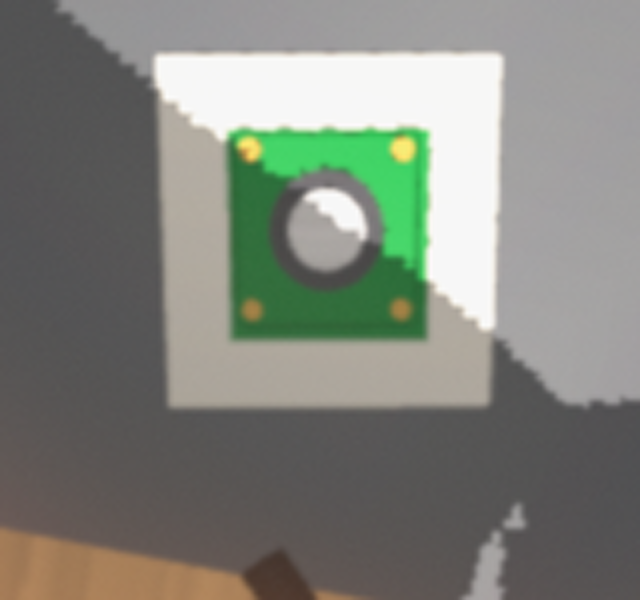

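View pics/t31z.png

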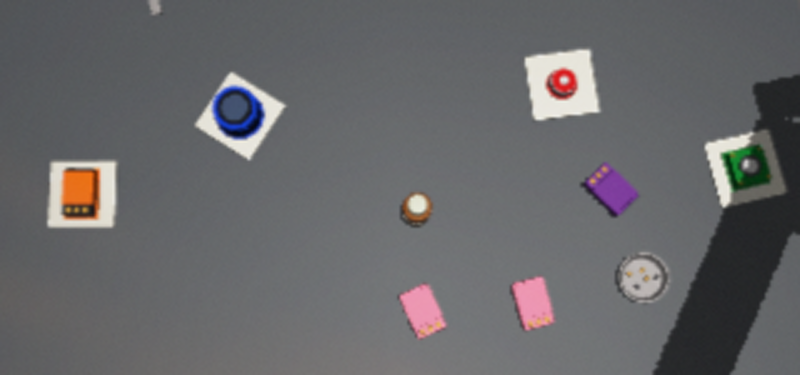

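All four parts sit on their pads, and nothing else has moved. The arm is clear, so I'm handing in.

```bash
python3 - <<'E'
from bench import ctrl
print(ctrl.close_job(), ctrl.get_state()["time"])
E
```

```text
the job is handed in; nothing more can be done
the job is handed in; nothing more can be done
```

I set the lens, dial, battery and shutter unit on their pads, in that order, each released upright and the same side up. The job was handed in at about 41 s of the 104 s allowed.

**Final checks (wrist and top pictures):**
- **Lens and dial:** these measured about 1 mm and 2 mm or less off centre.
- **Battery and shutter unit:** each was about 1 mm or less off centre, and within about 1° of its silhouette, going by the wrist pose at release and the last pictures.
- **Everything else:** the bottle, the dish and the look-alikes stand where they started. The forces I read stayed below about 7 N.

**What disagreed:**
- **Fingertip height:** the fingertips were about 32 mm above the reported TCP (tool tip position). The first lens grasp closed just above the lens without touching it, so I lowered by that amount for every grasp after that.
- **Camera positions:** the wrist calibration differed from the reported TCP by about 1.5 mm in y, and from the top camera by about 3 mm in y. I corrected for the wrist offset when placing the battery and shutter unit.
- **Joint 3:** it came within about 0.02 rad of its limit (−1.36 of −1.38) while I was viewing the shutter unit. No reading I took passed the limit.

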